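# Vent the vacuum drying chamber and unload the dried module

### The job

The power module in the steel vacuum chamber is dry. Turn the red vent tap on the lid a quarter turn to fully open, wait until the gauge needle has come back to the red no-vacuum mark, then lift the lid off, keeping it level, and set it down gently flat on the middle of the blue mat. Take the module out and lay it gently, base down, in the black tray; leave the tap open and do not disturb the other things on the bench.

Things in the scene. Friction and masses are not known exactly. Their poses are not given: they have to be found in the camera images.
- chamber: Open steel pot, 188 mm outside, 168 mm bore, 110 mm high, fixed, with the lid on it. Origin: centre of its underside; z up; x, y as the seated lid's. Its inner shelf, 45 mm above the bench, carries the module. Pairs of dowel pins at y = +-106 mm, 14 mm above the rim, key the lid's tongues with 2 mm play: lift the lid straight up 20 mm first. Side handles reach 117 mm out in x, 75 mm up.
- chamber_rim (a point): Centre of the pot's mouth, 110 mm above the bench, in the plane on which the lid sits. Axes as the pot.
- lid_base (a point): Centre of the lid's flat underside. The lid is a clear round plate, 200 mm across, 12 mm thick, blue edge, 0.68 kg, balanced near its centre; loose, but held down by the vacuum until the gauge shows about 3.5. z up; +x points from the centre to the tap, -x to the gauge; a blue tongue sticks out to 113 mm at +y and -y.
- lid_grip (a point): Centre of the lid's bridge handle: a black bar along the lid's x axis, 84 mm long, 16 mm wide (y), 14 mm high, its centre 55 mm above the lid's underside, on two posts at x = +-34 mm; 36 mm free under the bar. Pinch it across y. Axes as the lid.
- tap_axis (a point): On the turning axis of the vent tap, at its lever's mid height: x = 70 mm, y = 0, 57 mm above the lid's underside. Axes as the lid. Below it is the brass body, 20 mm across, with a hose barb that points to the lid's +x and ends 108 mm from the lid's centre.
- tap_end (a point): Point on the red tap lever 60 mm from the turning axis, on its middle line at half height. The lever is a level bar 12 mm wide and 10 mm high that ends 75 mm from the axis, 40 mm clear above the lid plate. The point's y axis points along the lever, away from the turning axis.
- tap (a joint): Turn of the tap in rad: 0 is shut (lever along the lid's +y), 1.57 is fully open at its stop (lever along the lid's +x, in line with the hose barb). It opens clockwise seen from above, stays where it is left, starts at 0 to 0.2, and needs about 2 N at the lever's end. Air passes from about 0.9 on.
- gauge (a joint): Vacuum gauge needle in rad: 0 is full vacuum, 4.0 is no vacuum (needle on the red mark); turns clockwise seen from above. White face-up dial, 52 mm case, on the lid at x = -70 mm, top 45 mm above the underside. With the tap open it creeps back to 4.0 within about 4 s. The lid cannot be lifted before about 3.5.
- module_centre (a point): Centre, half-way up, of the power module: dark metal fins over a black base, 110 mm long (x), 50 mm wide (y), 45 mm high (z), 0.32 kg. At the start it lies base down on the shelf in the pot, under the lid, turned anyhow; its top is then 20 mm below the rim.
- lid_mat: Blue square silicone mat for the lid, 250 by 250 mm, 4 mm thick, fixed. Origin: centre of its underside; x and y along its sides.
- tray: Black open antistatic tray, 200 mm (x) by 150 mm (y), 22 mm high, walls and floor 5 mm, fixed. Origin: centre of its underside.
- tape_roll: Yellow tape roll lying flat, 84 mm across, 24 mm high. A bystander.
- screwdriver: Screwdriver with orange handle, 190 mm, lying. A bystander.
- cleaner: White bottle with red cap, 60 mm across, 150 mm high. A bystander.
- multimeter: Yellow multimeter lying flat, 150 by 75 by 42 mm. A bystander.
- pen_basket: Blue beaker of pens, 88 mm across, about 160 mm high. A bystander.
- parts_box: Small cardboard box, 110 by 80 by 60 mm. A bystander.
- flux_jar: Amber jar with black cap, 56 mm across, 50 mm high. A bystander.

How it is judged (in metres and radians):
On the way, in this order (a step that is already met when the one before it is completed fails the run):
1. the tap is fully open (past 1.35 rad) and the gauge is back at no vacuum (past 3.7 rad) with the lid still seated on the pot (value of joint tap above 1.35 rad and value of joint gauge above 3.7 rad and horizontal distance between lid_base and chamber_rim below 0.01 m and height (world z) of lid_base below 0.114 m and angle between lid_base's own z axis and vertical below 0.04 rad), for 0.2 s.
2. the lid lies flat and released on the blue mat, the module still in the pot (x of lid_base in the frame of lid_mat between -0.03 and 0.03 m and y of lid_base in the frame of lid_mat between -0.03 and 0.03 m and height (world z) of lid_base below 0.01 m and angle between lid_base's own z axis and vertical below 0.05 rad and contact force between the fingers and lid below 0.3 N and horizontal distance between module_centre and chamber below 0.06 m), for 0.2 s.
At the end, for the whole second after the job is handed in: Lid released, flat (0.05 rad) on the blue mat, its centre within 30 mm of the mat's centre along each side; module released, base down (0.08 rad) on the tray's floor, its centre within 55 mm of the tray's centre each way; tap open (past 1.2 rad); both at rest (x of lid_base in the frame of lid_mat between -0.03 and 0.03 m and y of lid_base in the frame of lid_mat between -0.03 and 0.03 m and height (world z) of lid_base below 0.01 m and angle between lid_base's own z axis and vertical below 0.05 rad and contact force between the fingers and lid below 0.3 N and x of module_centre in the frame of tray between -0.055 and 0.055 m and y of module_centre in the frame of tray between -0.055 and 0.055 m and height (world z) of module_centre below 0.033 m and angle between module_centre's own z axis and vertical below 0.08 rad and contact force between the fingers and module below 0.3 N and linear speed of each of lid, module below 0.02 m/s and value of joint tap above 1.2 rad); the robot touches nothing.
It fails at once if the lid is forced more than 6 mm up before the gauge has passed 3 (value of joint gauge below 3 rad and height (world z) of lid_base above 0.116 m).
It fails at once if the lid is tipped more than 0.3 rad (angle between lid_base's own z axis and vertical above 0.3 rad).
It fails at once if the lid is dropped (falls, untouched by the fingers, faster than 0.45 m/s: about 10 mm) (linear speed of lid above 0.45 m/s and contact force between the fingers and lid below 0.05 N).
It fails at once if the module is dropped (falls, untouched by the fingers, faster than 0.45 m/s: about 10 mm) (linear speed of module above 0.45 m/s and contact force between the fingers and module below 0.05 N).
It fails at once if another thing on the bench is pushed more than 30 mm (distance of any of tape_roll, screwdriver, cleaner, multimeter, pen_basket, parts_box, flux_jar from where it was at the start of the episode above 0.03 m).
It also fails if it takes over 72 s, if anything falls off the work surface, if the arm or the gripper's body presses on something with over 40 N, if the wrist force passes 120 N, or if a joint passes its speed limit or range.

### The arm

A 6-joint arm with a two-finger parallel gripper is mounted at the origin on the work surface. World frame = base frame: x ahead of the robot, y to its left, z up, the work surface at z = 0. Lengths are in m, angles in degrees, forces in N, time in s.
With the tool pointing down it reaches from about 0.275 to 0.725 m from the base axis. Payload 15.9 kg.
Tool frame: the origin (TCP) lies midway between the tips of the shut fingers; the grasp point (between the pads) lies 19 mm behind it; z points along the fingers, x is the direction in which the jaws open and shut, and the axes are right-handed (so a half turn about z gives the same grasp; the last joint's range is limited). The gripper opens to 85 mm and grips with 20 to 120 N. Pads are 22 mm wide; open, the fingers measure 114 mm over their backs; the gripper's body (76 mm by 85 mm) begins 54 mm behind the grasp point. The pads swing forward as they close: fully open they stand 13 mm farther back than shut.
Start: joints at [64.229, 12.198, -1.971, 75.831, 0, 90], TCP at [0.217, 0.45, 0.198] pointing down, gripper open.
Joint ranges: [-170.91, 170.91], [-42.67, 98.43], [-65.05, 77.54], [-120.47, 116.71], [-90, 82.35], [-180, 180]. Speed limits (degrees/s): [108.29, 108.29, 136.94, 147.25, 180, 180].

### API

Orientations are given as [roll, pitch, yaw] about the fixed x, y, z axes, in that order (R = Rz(yaw) Ry(pitch) Rx(roll)).
In Python, from rig import ctrl, vision, workorder gives the robot as it stands.
- The arm moves only by the tool apply_moves, never from a script. Its argument "series" is a list of rows, each an object of numbers: "tx", "ty", "tz": the shift along the tool's x, y, z in mm; "turn": the turn about the tool's z in degrees; "jaw": the gripper's target within -1 to 1 (fully open at 1, half-way at 0, shut at -1). A call has 1 to 10 rows; each row is the pose to reach, as a shift and turn from the pose commanded when the call began, along the tool's axes at that moment; what a row does not reach only later rows make up. A row lasts 1/8 s, in which the tool goes at most 62.5 mm and 10.7 degrees, less where a joint would pass 70% of its speed; a pose out of reach is approached as far as the arm can. A call with a gripper value outside its range is refused whole. The fingers move at their own pace and stop on an object; the grip force is fixed at half the most. Time passes only in rows, so rows that repeat a pose let the fingers close. It gives the time, the measured TCP pose, the force and the opening at its end, in the units of the state.
- ctrl.read_state(): the state, without advancing time (a new reading comes with each control period).
- vision.camera(name): name is "scene" or "top"; returns the picture (384x512x3 uint8, red, green, blue); there is no depth.
- vision.camera_params(name): a dict with "camera_matrix" (3x3 intrinsics, pixels), "rvec" (rotation vector, rad) and "tvec" (3), from world to camera coordinates, as OpenCV has them. Camera axes: x right, y down, z forward; pixel columns grow to the right and rows downward; lengths in m; the calibration is good to about 2 mm. A picture is of the moment at which its call begins. camera_params takes no time and is no camera call.
- workorder.sign_off(): hands the job in, once; it reports no verdict.
The state is a dict: "t": time; "joint_pos": joint angles; "joint_velocities": joint speeds; "joint_torque": joint torques, N m; "tool_pos": TCP position; "orientation": TCP orientation; "wrist_force": force on the tool from outside, world axes, zero at the start; "ft_torque": the same for the moment, N m; "finger_gap": finger opening in m.
Only numpy, scipy, OpenCV 4.12 (cv2) and the standard library are available. Lean on these libraries where they do the work, as an engineer would, in place of code of your own. Each camera call takes 0.05 s, during which the arm holds its last target.

## Working session

There is one attempt and no reset: what is moved stays moved. The work goes in short steps, Python scripts to look and compute and a tool call to move; the robot and the scene stay as the last step left them, time stands still between calls to the robot, and variables do not carry over. Pictures are saved under pics/ and viewed, and the job is handed in when it is done.

Besides the shell and the picture viewer there is one more tool, called after "Request:" as a command line: name --argument value ..., lists and objects as JSON in quotes. apply_moves: Moves the arm, as the interface text tells. Its arguments: {"type":"object","properties":{"series":{"type":"array"}},"required":["series"]}

```bash
mkdir -p pics; ls; python3 - <<'E'
from rig import ctrl, vision
import cv2
print(ctrl.read_state())
for n in("scene","top"):
    im=vision.camera(n); cv2.imwrite(f"pics/{n}0.png",im[:,:,::-1]); print(vision.camera_params(n))
E
```

```text
pics
{'t': 0.0, 'joint_pos': array([ 6.42281660e+01,  1.22250973e+01, -2.00890132e+00,  7.58301306e+01,
        3.35659958e-04,  9.00012645e+01]), 'joint_velocities': array([ 0.02298261,  0.11326646, -0.02707068, -0.12120296, -0.00071808,
        0.05445563]), 'joint_torque': array([ 1.26072751e-03, -6.86165643e+01,  4.87119234e+01,  1.72029744e-02,
       -1.90798784e-05, -3.87141063e-05]), 'tool_pos': array([0.2172298 , 0.44993045, 0.19730903]), 'orientation': array([-1.79999666e+02,  6.41292893e-02,  6.42269015e+01]), 'wrist_force': array([0.43545012, 0.25145477, 0.06634254]), 'ft_torque': array([-0.00030779, -0.00673278,  0.01991739]), 'finger_gap': 0.08591810433835852}
{'camera_matrix': array([[363.62876421,   0.        , 254.97485787],
       [  0.        , 363.62876421, 195.34624278],
       [  0.        ,   0.        ,   1.        ]]), 'rvec': array([ 2.17709264,  1.50777632, -0.42693605]), 'tvec': array([-0.17953176, -0.36821857,  1.36471043])}
{'camera_matrix': array([[406.59200388,   0.        , 256.97464351],
       [  0.        , 406.59200388, 192.02269448],
       [  0.        ,   0.        ,   1.        ]]), 'rvec': array([ 2.1667582 , -2.1412111 ,  0.08885008]), 'tvec': array([-0.003441  ,  0.5381087 ,  1.19481148])}
```

```bash
python3 - <<'E'
import cv2
for n in("scene","top"):
    im=cv2.imread(f"pics/{n}0.png"); cv2.imwrite(f"pics/{n}0b.png",cv2.resize(im,(800,600),interpolation=cv2.INTER_CUBIC))
E
```

```text
(no output)
```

View pics/scene0b.png

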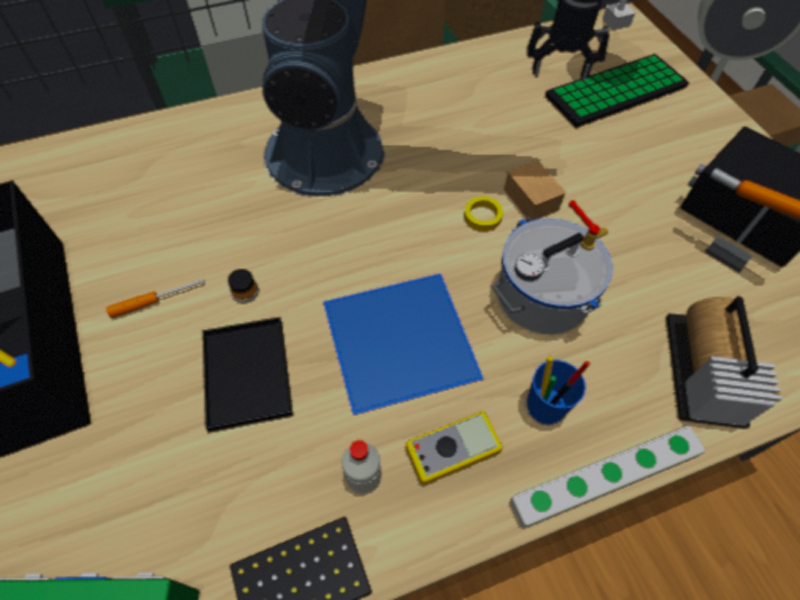

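View pics/top0b.png

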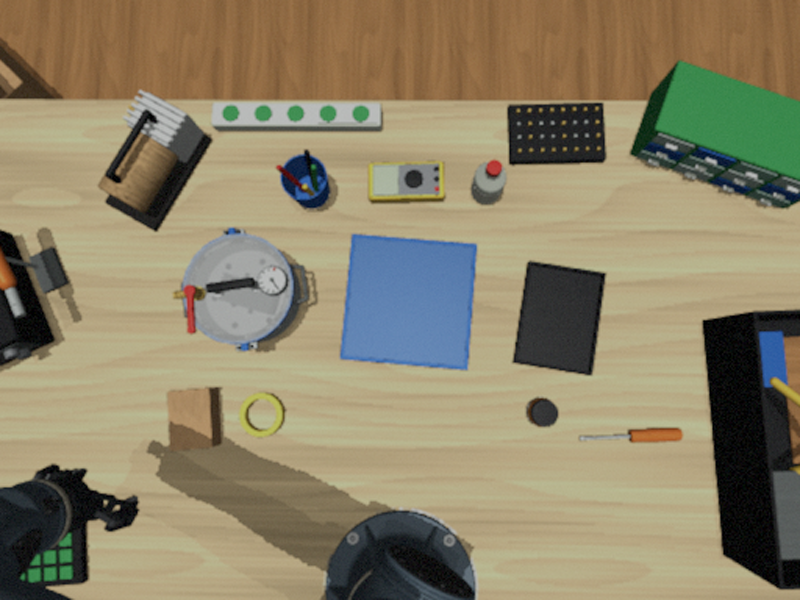

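The top view (800x600) shows the pot at about (240,290), with its tap to the left and lever pointing down. The gauge is at (270,280), the mat at (410,302) and the tray at (560,318). I'll zoom in on these.

```bash
python3 - <<'E'
import cv2
t=cv2.imread("pics/top0.png"); s=cv2.imread("pics/scene0.png")
c=t[140:230,105:215]; cv2.imwrite("pics/c1.png",cv2.resize(c,None,fx=6.5,fy=6.5,interpolation=cv2.INTER_CUBIC))
c=s[120:220,310:410]; cv2.imwrite("pics/c2.png",cv2.resize(c,None,fx=6,fy=6,interpolation=cv2.INTER_CUBIC))
E
```

```text
(no output)
```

View pics/c1.png

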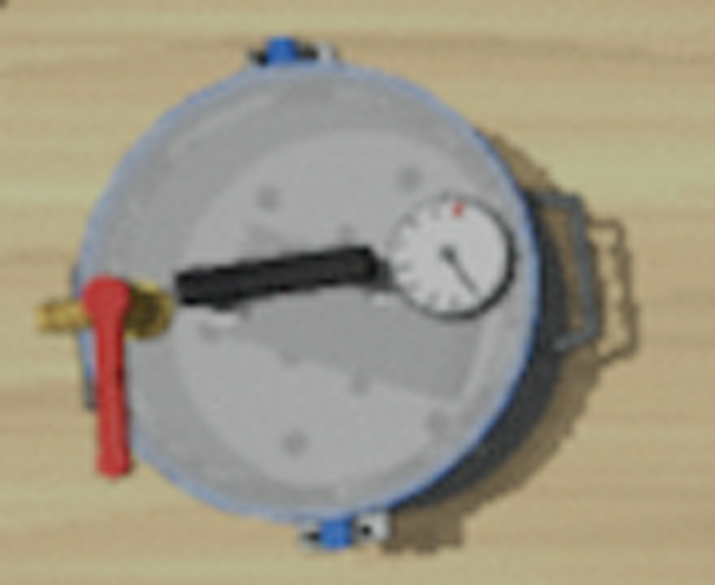

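View pics/c2.png

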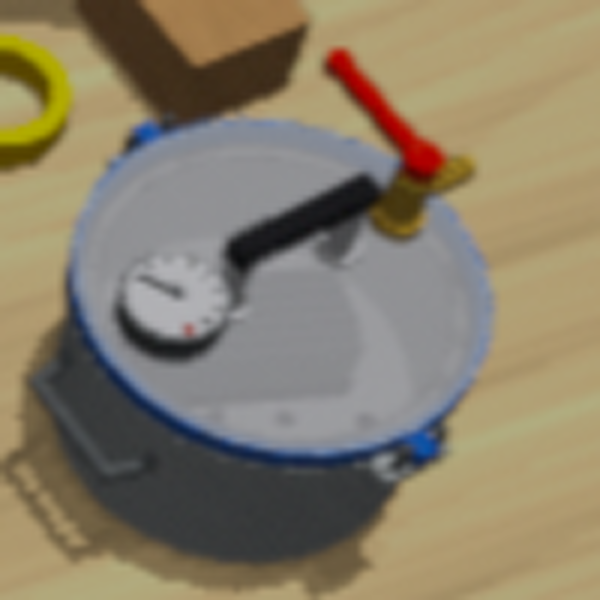

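```bash
cat > h.py <<'E'
import numpy as np, cv2
from rig import ctrl, vision
P={n:vision.camera_params(n) for n in("scene","top")}
def proj(n,X):
    p=P[n]; return cv2.projectPoints(np.atleast_2d(np.float64(X)),p["rvec"],p["tvec"],p["camera_matrix"],None)[0][:,0]
def unproj(n,uv,z):
    p=P[n];R=cv2.Rodrigues(p["rvec"])[0];C=-R.T@p["tvec"]
    out=[]
    for q in np.atleast_2d(uv):
        d=R.T@np.linalg.solve(p["camera_matrix"],[q[0],q[1],1]); out.append(C+d*(z-C[2])/d[2])
    return np.array(out)
def snap(n,name,crop=None,f=1.5):
    im=vision.camera(n)[:,:,::-1]; cv2.imwrite(f"pics/raw_{name}.png",im)
    if crop: im=im[crop[1]:crop[3],crop[0]:crop[2]]
    cv2.imwrite(f"pics/{name}.png",cv2.resize(im,None,fx=f,fy=f,interpolation=cv2.INTER_CUBIC)); return im
E
python3 - <<'E'
from h import *
from scipy.optimize import least_squares
c=lambda o,s,l:[np.array(o)+(np.array(q)+.5)/s-.5 for q in l]
L=lambda a:[(70,0,62),(70+75*np.sin(a),75*np.cos(a),62),(-70,0,45),(42,0,60),(-42,0,60),(0,113,8),(0,-113,8)]
T=c((105,140),6.5,[(107,298),(115,475),(452,256),(180,288),(375,264),(335,538),(283,42)])
S=c((310,120),6,[(425,157),(337,52),(178,293),(368,185),(238,245),(146,128),(430,443)])
def f(v):
    x,y,a,t=v; X=np.array(L(t))/1000; R=np.array([[np.cos(a),-np.sin(a),0],[np.sin(a),np.cos(a),0],[0,0,1]])
    X=X@R.T+[x,y,.11]; return np.r_[(proj("top",X)-T).ravel(),(proj("scene",X)-S).ravel()]
r=least_squares(f,[.45,.3,1.6,0],loss="soft_l1"); print(r.x,np.degrees(r.x[2:])); print(f(r.x).reshape(2,-1,2).round(1))
# mat, tray quads
im=cv2.imread("pics/top0.png"); h=cv2.cvtColor(im,cv2.COLOR_BGR2HSV)
m=((h[...,0]>100)&(h[...,0]<125)&(h[...,1]>120)).astype(np.uint8)
m[:,:215]=0;m[:,310:]=0;m[:140]=0
q=cv2.findContours(m,0,2)[0]; q=max(q,key=cv2.contourArea); X=unproj("top",q[:,0].astype(float),.004)[:,:2].astype(np.float32)
print("mat",cv2.minAreaRect(X*1000))
m=(im.max(2)<45).astype(np.uint8); m[:,:325]=0;m[:,392:]=0;m[:160]=0;m[245:]=0
q=max(cv2.findContours(m,0,2)[0],key=cv2.contourArea); X=unproj("top",q[:,0].astype(float),.022)[:,:2].astype(np.float32)
print("tray",cv2.minAreaRect(X*1000))
E
```

```text
[0.5481124  0.29594014 1.714996   0.05020913] [98.26203271  2.87677102]
[[[-0.3 -0.5]
  [-0.3  0.1]
  [-0.4 -0.1]
  [-1.  -0.3]
  [-0.1 -0.7]
  [ 0.2  1.6]
  [-0.  -1.1]]

 [[ 0.  -0.3]
  [-0.9 -0.8]
  [-0.6 -0. ]
  [ 1.4 -0.8]
  [-1.2  0.8]
  [-0.9 -0.7]
  [-0.2  2.3]]]
mat ((540.06787109375, -9.885238647460938), (246.74761962890625, 246.32913208007812), 85.81623840332031)
tray ((509.4117126464844, -299.05126953125), (148.34832763671875, 196.40245056152344), 81.37380981445312)
```

```bash
cat >> h.py <<'E'
def rows(targets, cur=None):
    """targets: list of (x,y,z m,yaw deg,jaw,n) ; prints tool-frame shifts"""
    s=ctrl.read_state(); p=s["tool_pos"]; yaw=s["orientation"][2]
    print("t",round(s["t"],2),"pos",(p*1000).round(1),"rpy",s["orientation"].round(2),"F",s["wrist_force"].round(1),"gap",round(s["finger_gap"]*1000,1))
    from scipy.spatial.transform import Rotation as Ro
    R=Ro.from_euler("xyz",s["orientation"],degrees=True).as_matrix()
    for x,y,z,w in targets:
        d=R.T@(np.array([x,y,z])-p)*1000; t=-(((w-yaw)+180)%360-180)
        print("tx %.1f ty %.1f tz %.1f turn %.1f"%(*d,t))
LX,LY,LA=.5481,.2959,98.26
def lid(x,y):
    a=np.radians(LA); return LX+x*np.cos(a)-y*np.sin(a), LY+x*np.sin(a)+y*np.cos(a)
def push(th,r,d):  # th tap angle rad
    a=np.radians(LA+90)-th; X,Y=lid(.07,0); return X+r*np.cos(a)-d*np.sin(a), Y+r*np.sin(a)+d*np.cos(a), np.degrees(a)-90
E
python3 - <<'E'
from h import *
x,y,w=push(.05,.055,.032); print(x,y,w)
rows([(x,y,.23,w),(x,y,.15,w)])
E
```

```text
0.4862958884724687 0.3281442279347365 95.39521102434588
t 0.1 pos [217.2 450.  197.4] rpy [-1.800e+02  6.000e-02  6.423e+01] F [ 0.6  0.4 -0. ] gap 85.0
tx 7.2 ty 295.3 tz -32.6 turn -31.2
tx 7.3 ty 295.3 tz 47.4 turn -31.2
```

Request:
apply_moves --series '[{"tx":1,"ty":40,"tz":-25,"turn":-6,"jaw":-1},{"tx":2,"ty":90,"tz":-33,"turn":-12,"jaw":-1},{"tx":4,"ty":140,"tz":-33,"turn":-18,"jaw":-1},{"tx":5,"ty":190,"tz":-33,"turn":-24,"jaw":-1},{"tx":6,"ty":240,"tz":-33,"turn":-30,"jaw":-1},{"tx":7,"ty":280,"tz":-33,"turn":-31,"jaw":-1},{"tx":7,"ty":295,"tz":-33,"turn":-31,"jaw":-1},{"tx":7,"ty":295,"tz":-33,"turn":-31,"jaw":-1},{"tx":7,"ty":295,"tz":-33,"turn":-31,"jaw":-1}]'

```text
t: 1.23
tool_pos: [0.4851, 0.3289, 0.2309]
orientation: [-180.0, -0.0, 95.3]
wrist_force: [0.7, 0.3, 0.9]
finger_gap: -0.0002
```

```bash
python3 - <<'E'
from h import *
x,y,w=push(.05,.055,.032)
rows([(x,y,.15,w)])
snap("scene","s1",(290,80,430,200),5);snap("top","t1",(100,130,240,235),5)
E
```

```text
t 1.23 pos [485.1 328.9 230.9] rpy [-1.7998e+02 -1.0000e-02  9.5270e+01] F [0.7 0.3 0.9] gap -0.2
tx -0.9 ty 1.2 tz 80.9 turn -0.1
```

View pics/s1.png

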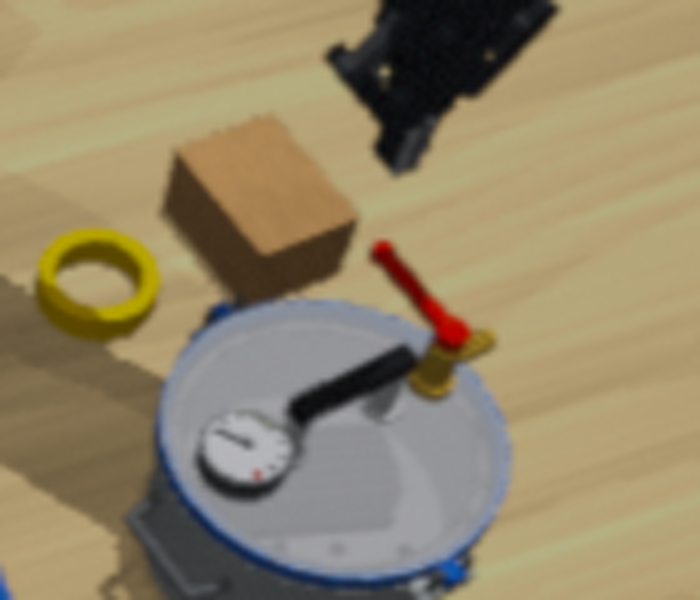

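View pics/t1.png

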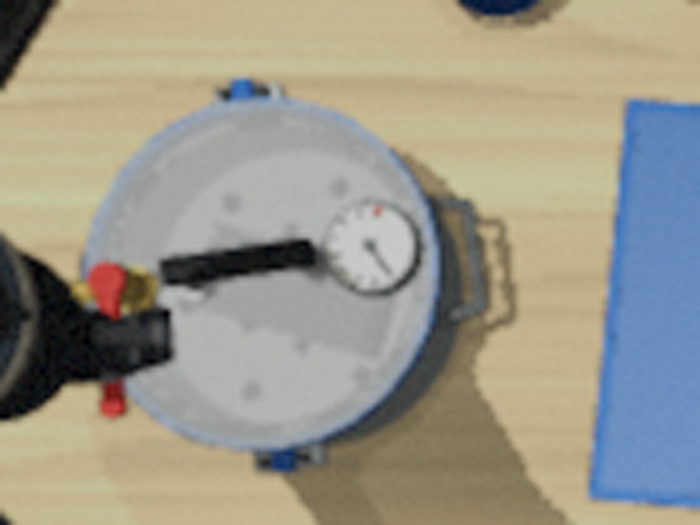

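```bash
python3 - <<'E'
from h import *
X=[[.4851,.3289,.231],[.4851,.3289,.15]]
print((proj("top",X)-[100,130])*5,(proj("scene",X)-[290,80])*5)
E
```

```text
[[127.90010731 364.70576886]
 [179.37077785 376.7558691 ]] [[375.53544121 204.87200672]
 [339.26961612 302.50133578]]
```

```bash
python3 - <<'E'
from h import *
s=ctrl.read_state(); print(s)
a=cv2.imread("pics/raw_t1.png");b=cv2.imread("pics/raw_s1.png")
from scipy.spatial.transform import Rotation as Ro
R=Ro.from_euler("xyz",s["orientation"],degrees=True).as_matrix()
ax=[s["tool_pos"]+R@np.array(v) for v in [(0,0,0),(0,0,-.019),(0,0,-.073),(0,0,-.15)]]
f=5
def draw(im,n,crop,name):
    c=cv2.resize(im[crop[1]:crop[3],crop[0]:crop[2]],None,fx=f,fy=f,interpolation=cv2.INTER_CUBIC)
    for q in proj(n,ax): cv2.circle(c,tuple(int(v) for v in (q-crop[:2])*f),3,(0,255,255),-1)
    cv2.imwrite(name,c)
draw(a,"top",(40,150,180,260),"pics/d1.png"); draw(b,"scene",(330,40,450,150),"pics/d2.png")
E
```

```text
{'t': 1.325, 'joint_pos': array([3.41394715e+01, 2.28221367e+01, 1.73398258e+01, 8.45041874e+01,
       7.61288247e-03, 2.88414220e+01]), 'joint_velocities': array([-0.10716467,  0.097986  ,  0.13585633,  0.0266856 , -0.08944507,
       -0.19590006]), 'joint_torque': array([-5.26861288e-01, -8.47246313e+01,  4.87082469e+01, -1.79423805e-02,
       -8.93330405e-03,  2.00132065e-02]), 'tool_pos': array([0.48512905, 0.32900074, 0.23110238]), 'orientation': array([ 1.79991845e+02, -1.31816566e-02,  9.52980512e+01]), 'wrist_force': array([-0.60051347,  0.14944498,  0.12416234]), 'ft_torque': array([ 0.02197623, -0.04209325, -0.01894357]), 'finger_gap': 0.0002481391489435483}
```

View pics/d1.png

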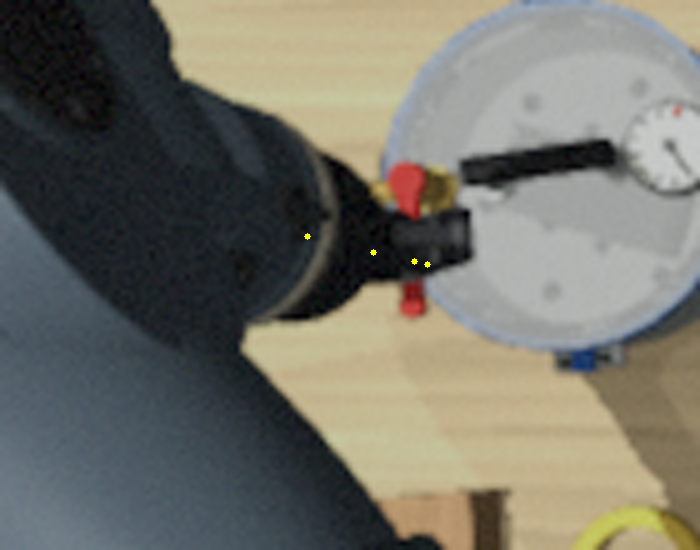

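View pics/d2.png

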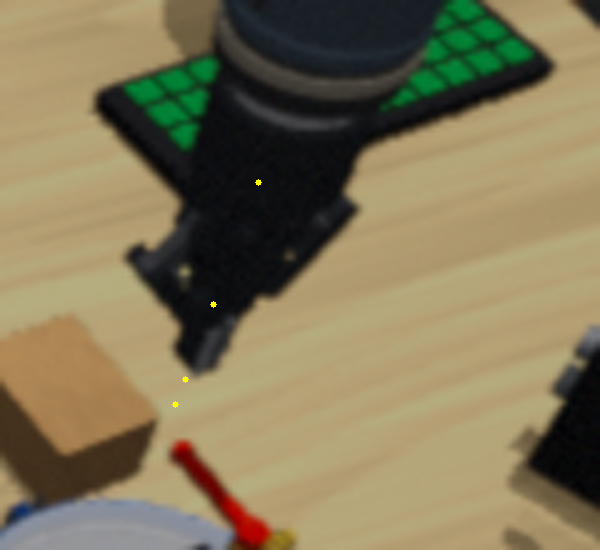

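```bash
python3 - <<'E'
from h import *
print(P)
print(proj("top",[[0,0,0]])*1.5625,proj("scene",[[0,0,0]])*1.5625)
for n,m in(("top","t1"),("scene","s1")):
    a=cv2.imread(f"pics/{n}0.png").astype(np.float32).mean(2);b=cv2.imread(f"pics/raw_{m}.png").astype(np.float32).mean(2)
    sl=np.s_[130:300,250:500] 
    print(n,cv2.phaseCorrelate(a[sl].copy(),b[sl].copy()))
# triangulate tip
def ray(n,uv):
    p=P[n];R=cv2.Rodrigues(p["rvec"])[0];C=-R.T@p["tvec"];d=R.T@np.linalg.solve(p["camera_matrix"],[uv[0],uv[1],1]);return C,d/np.linalg.norm(d)
A=np.zeros((3,3));B=np.zeros(3);rs=[]
for n,uv in(("top",(40+460/5,150+237/5)),("scene",(330+200/5,40+362/5))):
    C,d=ray(n,uv);M=np.eye(3)-np.outer(d,d);A+=M;B+=M@C;rs.append((C,M))
X=np.linalg.solve(A,B);print(X,[np.linalg.norm(M@(X-C)) for C,M in rs])
E
```

```text
{'scene': {'camera_matrix': array([[363.62876421,   0.        , 254.97485787],
       [  0.        , 363.62876421, 195.34624278],
       [  0.        ,   0.        ,   1.        ]]), 'rvec': array([ 2.17709264,  1.50777632, -0.42693605]), 'tvec': array([-0.17953176, -0.36821857,  1.36471043])}, 'top': {'camera_matrix': array([[406.59200388,   0.        , 256.97464351],
       [  0.        , 406.59200388, 192.02269448],
       [  0.        ,   0.        ,   1.        ]]), 'rvec': array([ 2.1667582 , -2.1412111 ,  0.08885008]), 'tvec': array([-0.003441  ,  0.5381087 ,  1.19481148])}}
[[399.69324459 586.15629486]] [[323.65375296 151.92805182]]
top ((-0.024604574520637357, -0.00027196174728771894), 0.9369023562113444)
scene ((0.04069100202397635, 0.003539004588716921), 0.9487019911872016)
[0.49957153 0.30655096 0.28229949] [np.float64(0.01107558523562494), np.float64(0.011075585235625037)]
```

```bash
python3 - <<'E'
from h import *
from scipy.spatial.transform import Rotation as Ro
R=Ro.from_euler("xyz",(180,0,64.2),degrees=True).as_matrix()
pts=[(0,0,0),(0,0,-.073),(0,0,-.15),(.057,0,-.013),(-.057,0,-.013),(.0425,0,-.013),(-.0425,0,-.013)]
ax=[np.array([.217,.45,.1975])+R@np.array(v) for v in pts]
f=6
def draw(im,n,crop,name):
    c=cv2.resize(im[crop[1]:crop[3],crop[0]:crop[2]],None,fx=f,fy=f,interpolation=cv2.INTER_CUBIC)
    for i,q in enumerate(proj(n,ax)): cv2.circle(c,tuple(int(v) for v in (q-crop[:2])*f),4,(0,255,255) if i<3 else (255,0,255),-1)
    cv2.imwrite(name,c)
draw(cv2.imread("pics/top0.png"),"top",(0,260,120,350),"pics/d3.png"); draw(cv2.imread("pics/scene0.png"),"scene",(320,0,420,80),"pics/d4.png")
E
```

```text
(no output)
```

View pics/d3.png

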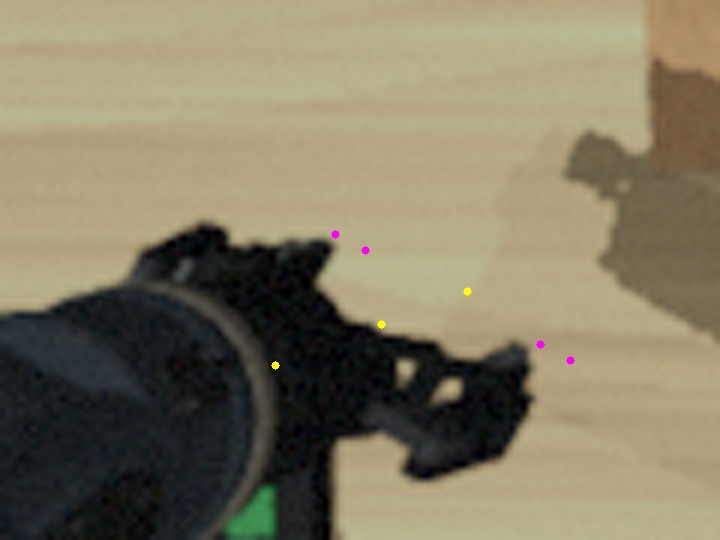

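View pics/d4.png

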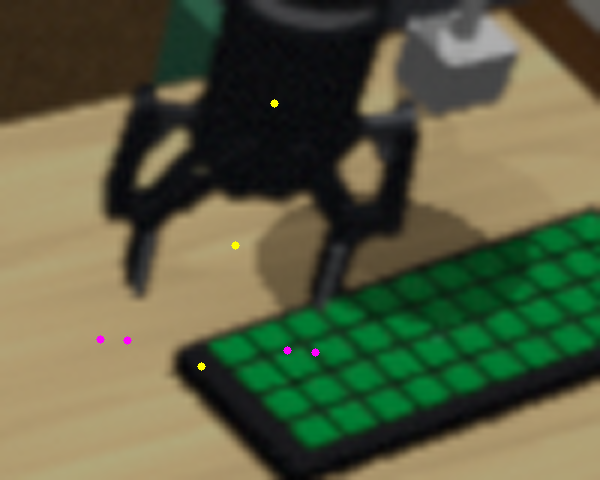

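```bash
python3 - <<'E'
from h import *
def tri(obs):
    A=np.zeros((3,3));B=np.zeros(3);rs=[]
    for n,uv in obs.items():
        p=P[n];R=cv2.Rodrigues(p["rvec"])[0];C=-R.T@p["tvec"];d=R.T@np.linalg.solve(p["camera_matrix"],[uv[0],uv[1],1]);d/=np.linalg.norm(d)
        M=np.eye(3)-np.outer(d,d);A+=M;B+=M@C;rs.append((C,M))
    X=np.linalg.solve(A,B);return X.round(4),[np.linalg.norm(M@(X-C)).round(4) for C,M in rs]
for a,b in (((325,245),(135,290)),((515,350),(322,300)),((525,375),(322,300)),((470,430),(322,300)),((325,245),(322,300)),((515,350),(135,290)),((525,375),(135,290))):
    print(a,b,tri({"top":(np.array(a)/6+[0,260]),"scene":np.array(b)/6+[320,0]}))
print(proj("scene",[[.217,.45,0]]))
E
```

```text
(325, 245) (135, 290) (array([0.2404, 0.4227, 0.285 ]), [np.float64(0.0412), np.float64(0.0412)])
(515, 350) (322, 300) (array([0.2209, 0.4553, 0.2339]), [np.float64(0.0456), np.float64(0.0456)])
(525, 375) (322, 300) (array([0.2121, 0.457 , 0.2277]), [np.float64(0.05), np.float64(0.05)])
(470, 430) (322, 300) (array([0.1806, 0.4894, 0.1975]), [np.float64(0.0466), np.float64(0.0466)])
(325, 245) (322, 300) (array([0.2442, 0.4894, 0.2466]), [np.float64(0.0024), np.float64(0.0024)])
(515, 350) (135, 290) (array([0.2032, 0.4061, 0.2465]), [np.float64(0.0006), np.float64(0.0006)])
(525, 375) (135, 290) (array([0.1929, 0.4092, 0.2377]), [np.float64(0.0033), np.float64(0.0033)])
[[341.09830872 106.1192716 ]]
```

View pics/scene0.png

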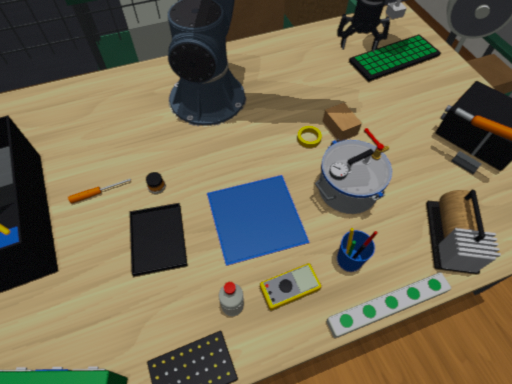

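View pics/raw_t1.png

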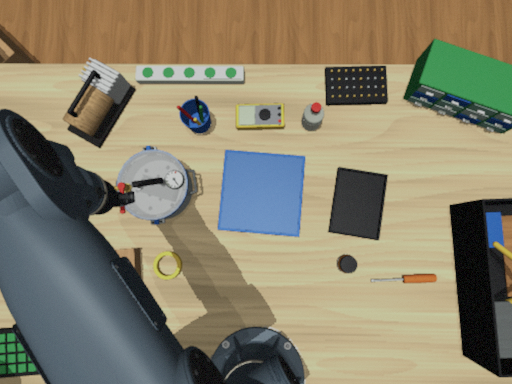

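View pics/raw_s1.png

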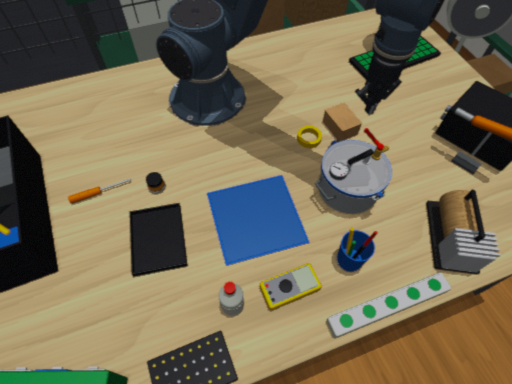

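```bash
cat >> h.py <<'E'
def tri(obs):
    A=np.zeros((3,3));B=np.zeros(3);rs=[]
    for n,uv in obs.items():
        p=P[n];R=cv2.Rodrigues(p["rvec"])[0];C=-R.T@p["tvec"];d=R.T@np.linalg.solve(p["camera_matrix"],[uv[0],uv[1],1]);d/=np.linalg.norm(d)
        M=np.eye(3)-np.outer(d,d);A+=M;B+=M@C;rs.append((C,M))
    X=np.linalg.solve(A,B);return X.round(4),[np.linalg.norm(M@(X-C)).round(4) for C,M in rs]
E
python3 - <<'E'
from h import *
c=lambda o,s,l:[np.array(o)+(np.array(q)+.5)/s-.5 for q in l]
T=c((105,140),6.5,[(107,298),(115,475),(452,256),(180,288),(375,264),(335,538),(283,42)])
S=c((310,120),6,[(425,157),(337,52),(178,293),(368,185),(238,245),(146,128),(430,443)])
for t,s,n in zip(T,S,"axis tip gauge h+ h- tong+ tong-".split()): print(n,tri({"top":t,"scene":s}))
# others: mat corners
E
python3 - <<'E'
import cv2
a=cv2.imread("pics/raw_t1.png")[185:225,85:150];cv2.imwrite("pics/d5.png",cv2.resize(a,None,fx=12,fy=12,interpolation=cv2.INTER_CUBIC))
a=cv2.imread("pics/raw_s1.png")[70:120,345:405];cv2.imwrite("pics/d6.png",cv2.resize(cv2.convertScaleAbs(a,alpha=1.8),None,fx=12,fy=12,interpolation=cv2.INTER_CUBIC))
E
```

```text
axis (array([0.5372, 0.3658, 0.1693]), [np.float64(0.0006), np.float64(0.0006)])
tip (array([0.4644, 0.3599, 0.1686]), [np.float64(0.0013), np.float64(0.0013)])
gauge (array([0.5584, 0.227 , 0.1549]), [np.float64(0.0013), np.float64(0.0013)])
h+ (array([0.5414, 0.3351, 0.1671]), [np.float64(0.0007), np.float64(0.0007)])
h- (array([0.553 , 0.256 , 0.1708]), [np.float64(0.0022), np.float64(0.0022)])
tong+ (array([0.4406, 0.2801, 0.1193]), [np.float64(0.0001), np.float64(0.0001)])
tong- (array([0.6561, 0.3115, 0.124 ]), [np.float64(0.0014), np.float64(0.0014)])
```

View pics/d5.png

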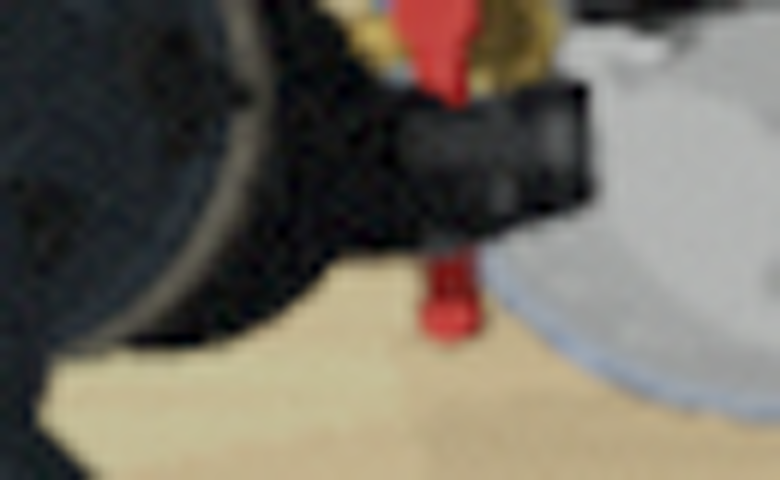

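View pics/d6.png

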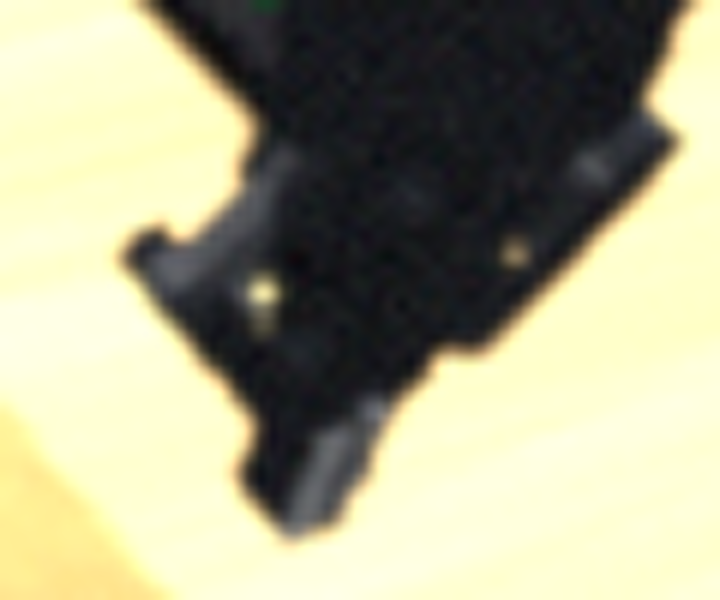

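Cross-checking the two cameras, the rendered fingers appear about 35 mm above the reported TCP. I'll descend part-way and re-measure before trusting either one.

Request:
apply_moves --series '[{"tx":-1,"ty":1,"tz":25,"jaw":-1},{"tx":-1,"ty":1,"tz":50,"jaw":-1},{"tx":-1,"ty":1,"tz":50,"jaw":-1},{"tx":-1,"ty":1,"tz":50,"jaw":-1}]'

```text
invalid input
```

```bash
cat >> h.py <<'E'
def overlay(name,n,crop,f,pts,cols=None,raw=None):
    im=cv2.imread(f"pics/raw_{raw}.png") if raw else vision.camera(n)[:,:,::-1].copy()
    cv2.imwrite(f"pics/raw_{name}.png",im)
    c=cv2.resize(im[crop[1]:crop[3],crop[0]:crop[2]],None,fx=f,fy=f,interpolation=cv2.INTER_CUBIC)
    for q in proj(n,pts): cv2.circle(c,tuple(int(v) for v in (q-crop[:2]+.5)*f),3,(0,255,255),-1)
    cv2.imwrite(f"pics/{name}.png",c)
E
python3 - <<'E'
from h import *
s=ctrl.read_state();p=s["tool_pos"];print(p,s["orientation"],s["wrist_force"])
pts=[p,p+[0,0,.019],p+[0,0,.035],p+[0,0,.073]]
overlay("s2","scene",(330,60,410,160),7,pts)
overlay("t2","top",(90,160,190,240),7,pts)
E
```

```text
[0.48512905 0.32900074 0.23110238] [ 1.79991845e+02 -1.31816566e-02  9.52980512e+01] [-0.60051347  0.14944498  0.12416234]
```

View pics/s2.png

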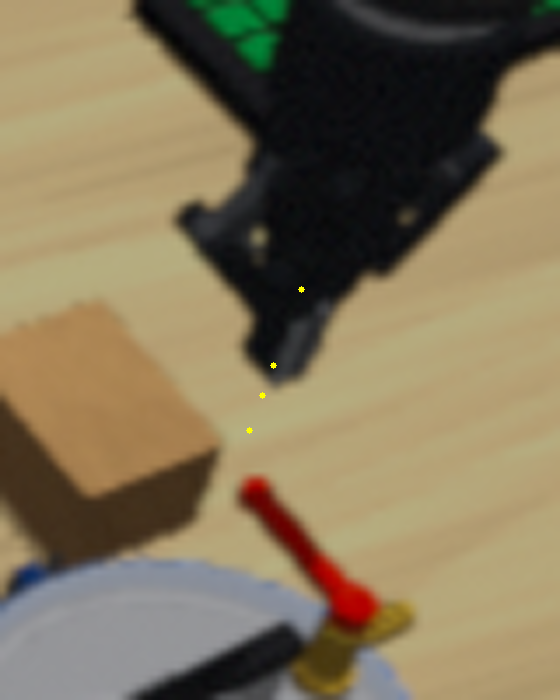

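View pics/t2.png

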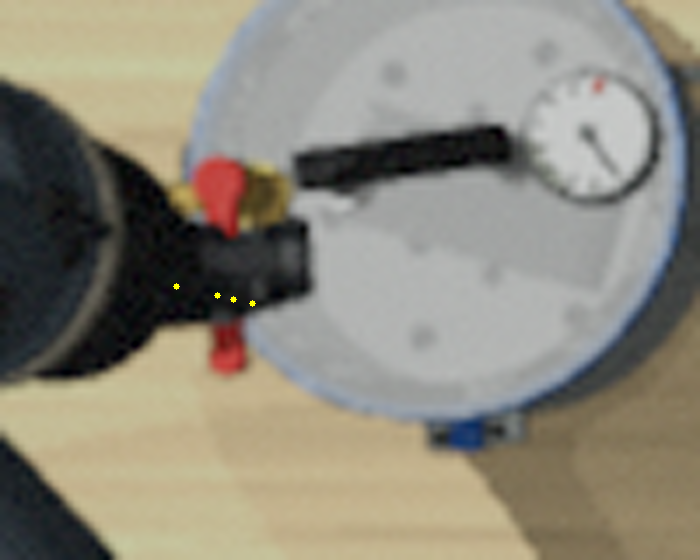

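Request:
apply_moves --series '[{"tx":-1,"ty":1,"tz":25,"turn":0,"jaw":-1},{"tx":-1,"ty":1,"tz":50,"turn":0,"jaw":-1},{"tx":-1,"ty":1,"tz":50,"turn":0,"jaw":-1},{"tx":-1,"ty":1,"tz":50,"turn":0,"jaw":-1}]'

```text
t: 1.92
tool_pos: [0.4872, 0.3278, 0.1819]
orientation: [179.9, -0.0, 95.2]
wrist_force: [-0.1, 0.4, 0.9]
finger_gap: -0.0002
```

```bash
python3 - <<'E'
from h import *
s=ctrl.read_state();p=s["tool_pos"];print(p,s["orientation"],s["wrist_force"])
pts=[p,p+[0,0,.019],p+[0,0,.035],p+[0,0,.073]]
overlay("s3","scene",(330,60,410,160),7,pts)
overlay("t3","top",(90,160,190,240),7,pts)
E
```

```text
[0.48723439 0.3277562  0.18194198] [ 1.79948888e+02 -2.97929528e-02  9.52472989e+01] [-0.0568345   0.43705818  0.89444224]
```

View pics/s3.png

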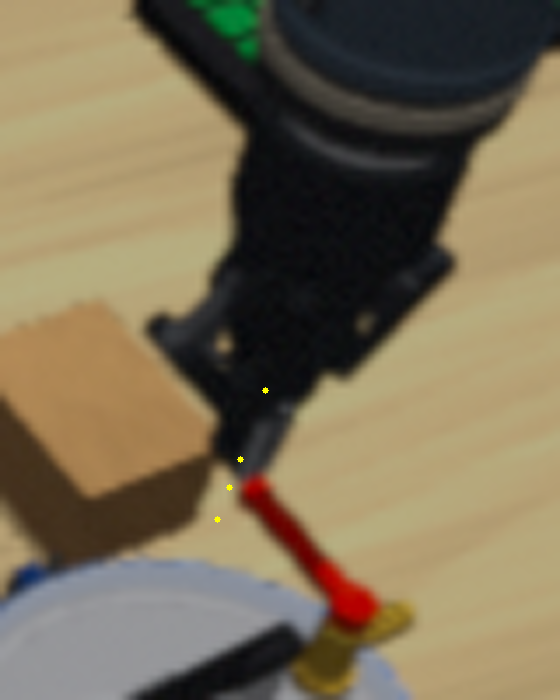

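View pics/t3.png

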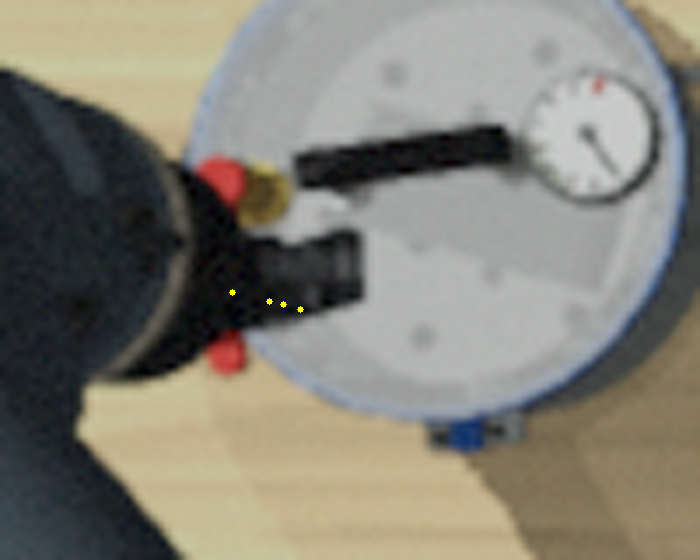

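Request:
apply_moves --series '[{"tx":0,"ty":0,"tz":20,"turn":0,"jaw":-1},{"tx":0,"ty":0,"tz":40,"turn":0,"jaw":-1},{"tx":0,"ty":0,"tz":46,"turn":0,"jaw":-1},{"tx":0,"ty":0,"tz":46,"turn":0,"jaw":-1},{"tx":0,"ty":0,"tz":46,"turn":0,"jaw":-1}]'

```text
t: 2.65
tool_pos: [0.4876, 0.3277, 0.1358]
orientation: [179.9, -0.0, 95.2]
wrist_force: [0.0, 0.5, 0.9]
finger_gap: 0.0001
```

```bash
python3 - <<'E'
from h import *
s=ctrl.read_state();p=s["tool_pos"];print(p,s["orientation"],s["wrist_force"])
c=np.array([.0067,-.0022,.036])
pts=[p,p+c,p+c+[0,0,.073]]
overlay("s4","scene",(330,60,410,160),7,pts)
overlay("t4","top",(90,160,190,240),7,pts)
E
```

```text
[0.48763333 0.32769651 0.13579645] [ 1.79933026e+02 -3.69045693e-02  9.52263608e+01] [0.02042679 0.50394624 0.85244119]
```

View pics/s4.png

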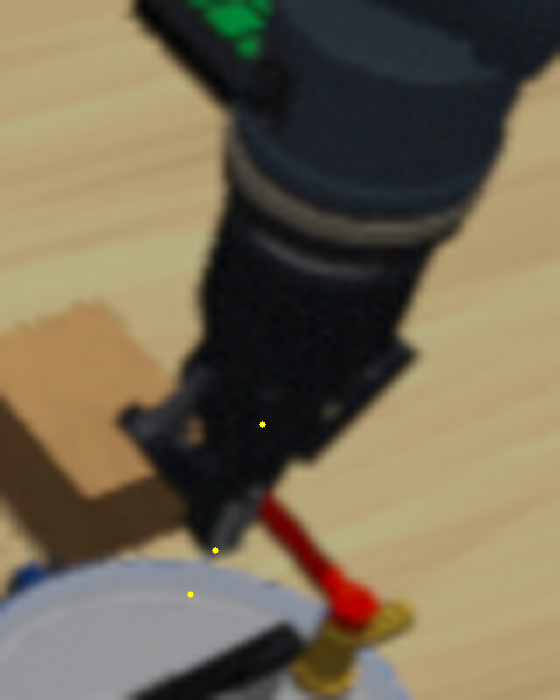

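View pics/t4.png

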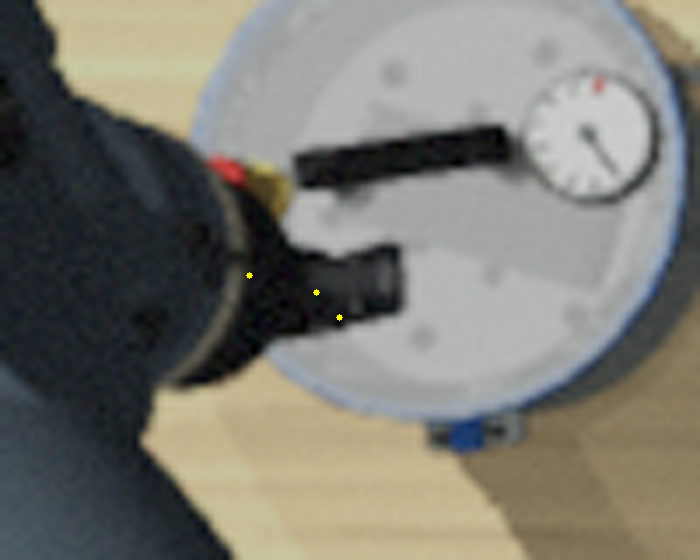

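```bash
cat >> h.py <<'E'
c=np.array([.0067,-.0022,.036])  # true - reported TCP
def go(T): rows([(x-c[0],y-c[1],z-c[2],w) for x,y,z,w in T])
E
python3 - <<'E'
from h import *
x,y,w=push(.05,.053,.034); go([(x,y,.150,w)])
E
```

```text
t 2.75 pos [487.5 327.6 135.6] rpy [ 1.7994e+02 -3.0000e-02  9.5230e+01] F [ 0.1  0.1 -0.2] gap 0.1
tx 1.4 ty -5.7 tz 21.6 turn -0.2
```

Request:
apply_moves --series '[{"tx":1,"ty":-6,"tz":5,"turn":0,"jaw":-1},{"tx":1,"ty":-6,"tz":10,"turn":0,"jaw":-1},{"tx":1,"ty":-6,"tz":14,"turn":0,"jaw":-1},{"tx":1,"ty":-6,"tz":18,"turn":0,"jaw":-1},{"tx":1,"ty":-6,"tz":22,"turn":0,"jaw":-1},{"tx":1,"ty":-6,"tz":22,"turn":0,"jaw":-1}]'

```text
t: 3.5
tool_pos: [0.481, 0.3277, 0.1125]
orientation: [-180.0, 0.0, 95.2]
wrist_force: [0.1, -0.2, -0.6]
finger_gap: -0.0002
```

```bash
python3 - <<'E'
from h import *
D=.0185
T=[]
for th in (.05,.15,.3,.45,.6,.75,.9,1.05,1.2,1.3,1.4,1.47):
    x,y,w=push(th,.053,D+.0); T.append((x,y,.150,w))
go(T)
p=ctrl.read_state()["tool_pos"]
overlay("s5","scene",(330,60,410,160),7,[p,p+c])
E
```

```text
t 3.5 pos [481.  327.7 112.5] rpy [-1.7997e+02  1.0000e-02  9.5230e+01] F [ 0.1 -0.2 -0.6] gap -0.2
tx 16.3 ty 0.8 tz -1.5 turn -0.2
tx 21.6 ty -0.8 tz -1.5 turn 5.6
tx 29.9 ty -2.1 tz -1.5 turn 14.2
tx 38.3 ty -2.2 tz -1.5 turn 22.7
tx 46.7 ty -1.1 tz -1.5 turn 31.3
tx 54.7 ty 1.3 tz -1.5 turn 39.9
tx 62.4 ty 4.8 tz -1.6 turn 48.5
tx 69.4 ty 9.5 tz -1.6 turn 57.1
tx 75.6 ty 15.1 tz -1.6 turn 65.7
tx 79.3 ty 19.4 tz -1.6 turn 71.5
tx 82.5 ty 24.0 tz -1.6 turn 77.2
tx 84.5 ty 27.4 tz -1.6 turn 81.2
```

View pics/s5.png

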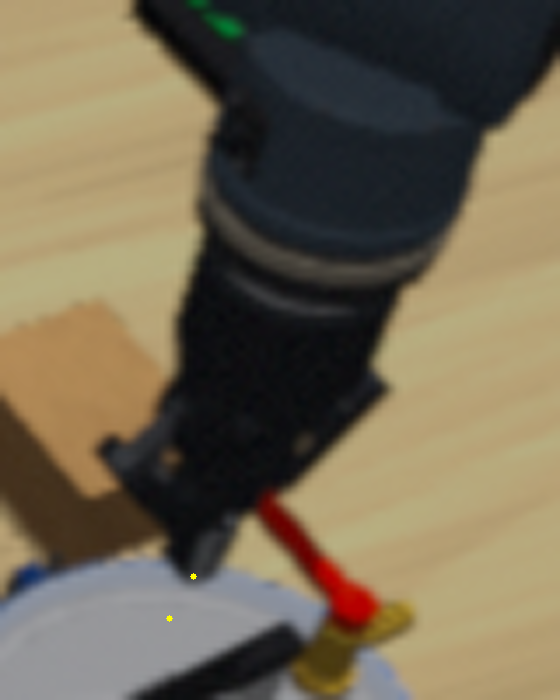

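Request:
apply_moves --series '[{"tx":10,"ty":0,"tz":-1,"turn":0,"jaw":-1},{"tx":16,"ty":1,"tz":-1,"turn":0,"jaw":-1},{"tx":22,"ty":-1,"tz":-1,"turn":6,"jaw":-1},{"tx":30,"ty":-2,"tz":-1,"turn":14,"jaw":-1},{"tx":38,"ty":-2,"tz":-1,"turn":23,"jaw":-1},{"tx":47,"ty":-1,"tz":-1,"turn":31,"jaw":-1},{"tx":55,"ty":1,"tz":-1,"turn":40,"jaw":-1},{"tx":62,"ty":5,"tz":-1,"turn":48,"jaw":-1},{"tx":69,"ty":9,"tz":-1,"turn":57,"jaw":-1},{"tx":69,"ty":9,"tz":-1,"turn":57,"jaw":-1}]'

```text
t: 4.8
tool_pos: [0.4838, 0.3981, 0.1136]
orientation: [-180.0, 0.0, 38.3]
wrist_force: [-0.3, -0.4, 0.3]
finger_gap: -0.0
```

```bash
python3 - <<'E'
from h import *
T=[]
for th in (1.2,1.3,1.4,1.47,1.52):
    x,y,w=push(th,.053,.0185); T.append((x,y,.150,w))
go(T)
p=ctrl.read_state()["tool_pos"]
overlay("s6","scene",(310,60,410,220),4,[p,p+c])
overlay("t6","top",(90,130,200,240),5,[p,p+c])
E
```

```text
t 4.8 pos [483.8 398.1 113.6] rpy [-180.      0.     38.31] F [-0.3 -0.4  0.3] gap -0.0
tx 8.1 ty -1.6 tz -0.4 turn 8.8
tx 13.7 ty -2.4 tz -0.4 turn 14.5
tx 19.3 ty -2.6 tz -0.4 turn 20.3
tx 23.2 ty -2.4 tz -0.4 turn 24.3
tx 26.0 ty -2.0 tz -0.4 turn 27.1
```

View pics/s6.png

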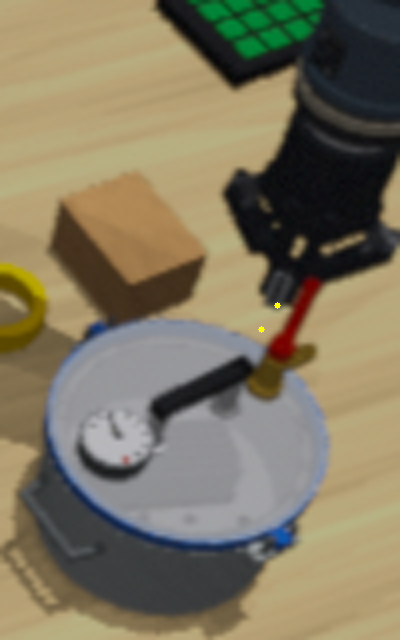

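View pics/t6.png

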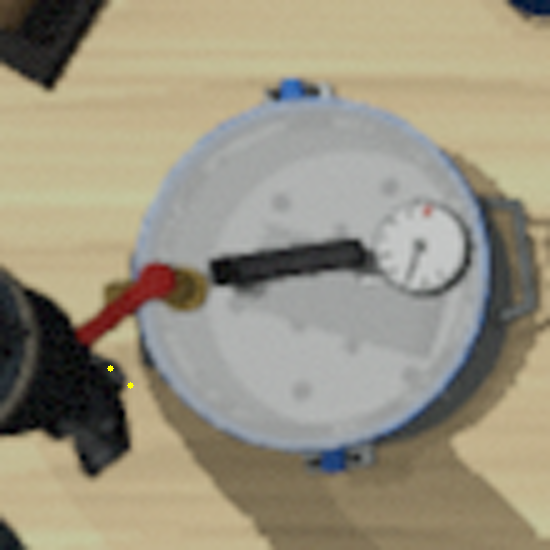

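The tap is at about 1 rad and the needle has begun to move. I'll continue to the stop.

Request:
apply_moves --series '[{"tx":8,"ty":-2,"tz":0,"turn":9,"jaw":-1},{"tx":14,"ty":-2,"tz":0,"turn":14,"jaw":-1},{"tx":19,"ty":-3,"tz":0,"turn":20,"jaw":-1},{"tx":23,"ty":-2,"tz":0,"turn":24,"jaw":-1},{"tx":26,"ty":-2,"tz":0,"turn":27,"jaw":-1},{"tx":26,"ty":-2,"tz":0,"turn":27,"jaw":-1}]'

```text
t: 5.65
tool_pos: [0.5029, 0.415, 0.1138]
orientation: [-180.0, 0.0, 11.4]
wrist_force: [-0.4, 0.6, -0.3]
finger_gap: -0.0001
```

```bash
python3 - <<'E'
from h import *
T=[]
for th in (1.5,1.57):
    x,y,w=push(th,.053,.0185); T.append((x,y,.150,w))
go(T)
p=ctrl.read_state()["tool_pos"]
overlay("s7","scene",(310,60,410,220),4,[p,p+c])
overlay("t7","top",(90,130,200,240),5,[p,p+c])
E
```

```text
t 5.65 pos [502.9 415.  113.8] rpy [-180.      0.     11.38] F [-0.4  0.6 -0.3] gap -0.1
tx -0.9 ty -0.4 tz -0.2 turn -0.9
tx 2.8 ty -1.7 tz -0.2 turn 3.1
```

View pics/s7.png

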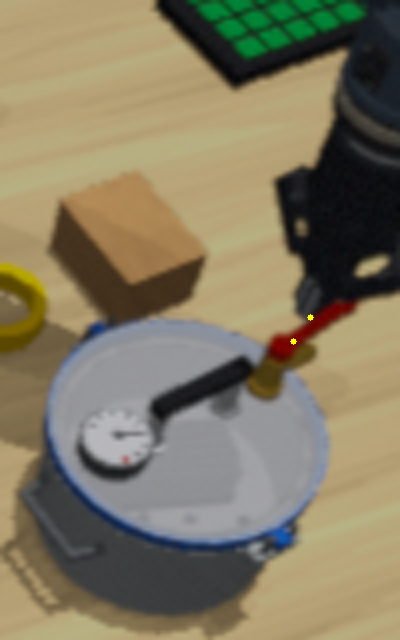

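View pics/t7.png

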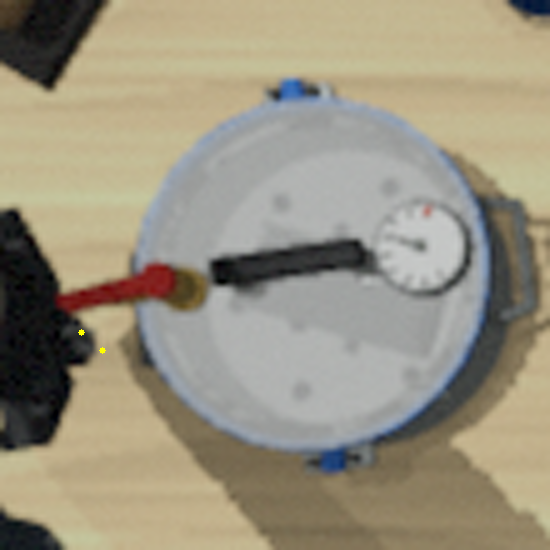

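Request:
apply_moves --series '[{"tx":1,"ty":-1,"tz":0,"turn":2,"jaw":-1},{"tx":2,"ty":-1,"tz":0,"turn":2,"jaw":-1},{"tx":2,"ty":-1,"tz":0,"turn":2,"jaw":-1}]'

```text
t: 6.12
tool_pos: [0.5048, 0.4164, 0.1138]
orientation: [180.0, -0.0, 9.3]
wrist_force: [-0.8, 0.1, 0.1]
finger_gap: -0.0004
```

```bash
python3 - <<'E'
from h import *
gx,gy=lid(0,0); print(gx,gy)
w=LA-90
go([(.46,.41,.15,w),(.46,.41,.28,w),(gx,gy,.28,w)])
E
```

```text
0.5481 0.2959
t 6.12 pos [504.8 416.4 113.8] rpy [180.    -0.     9.26] F [-0.8  0.1  0.1] gap -0.4
tx -51.5 ty -4.1 tz -0.2 turn 1.0
tx -51.5 ty -4.1 tz -130.2 turn 1.0
tx 17.1 ty 122.7 tz -130.2 turn 1.0
```

Request:
apply_moves --series '[{"tx":-10,"ty":0,"tz":0,"turn":0,"jaw":-1},{"tx":-25,"ty":0,"tz":-10,"turn":0,"jaw":-1},{"tx":-25,"ty":0,"tz":-60,"turn":0,"jaw":-1},{"tx":-25,"ty":5,"tz":-110,"turn":0,"jaw":-1},{"tx":-10,"ty":40,"tz":-130,"turn":1,"jaw":1},{"tx":5,"ty":80,"tz":-130,"turn":1,"jaw":1},{"tx":15,"ty":115,"tz":-130,"turn":1,"jaw":1},{"tx":17,"ty":123,"tz":-130,"turn":1,"jaw":1},{"tx":17,"ty":123,"tz":-130,"turn":1,"jaw":1},{"tx":17,"ty":123,"tz":-130,"turn":1,"jaw":1}]'

```text
t: 7.38
tool_pos: [0.5406, 0.2987, 0.244]
orientation: [-180.0, -0.0, 8.3]
wrist_force: [-0.7, -0.1, 0.3]
finger_gap: 0.0854
```

```bash
python3 - <<'E'
from h import *
gx,gy=lid(0,0); w=LA-90
go([(gx,gy,.28,w)])
s=ctrl.read_state();p=s["tool_pos"];a=np.radians(s["orientation"][2]);u=np.array([np.cos(a),np.sin(a),0])
pts=[p+c,p+c+.0425*u+[0,0,.013],p+c-.0425*u+[0,0,.013]]
overlay("s8","scene",(290,50,410,220),3.5,pts)
overlay("t8","top",(80,110,220,240),5,pts)
E
```

```text
t 7.38 pos [540.6 298.7 244. ] rpy [-1.7998e+02 -1.0000e-02  8.2900e+00] F [-0.7 -0.1  0.3] gap 85.4
tx 0.7 ty 0.7 tz 0.0 turn 0.0
```

View pics/s8.png

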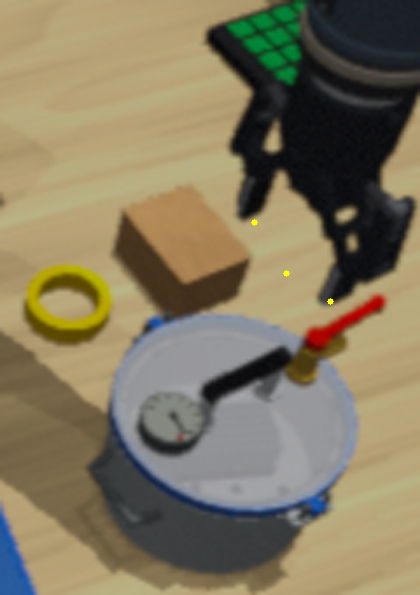

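View pics/t8.png

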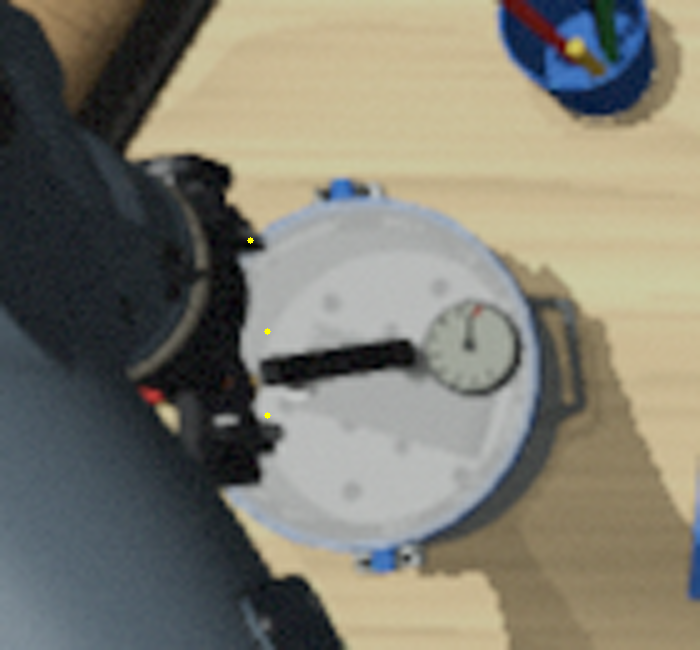

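```bash
python3 - <<'E'
from h import *
s=ctrl.read_state();p=s["tool_pos"];a=np.radians(s["orientation"][2]);u=np.array([np.cos(a),np.sin(a),0])
A=tri({"top":np.array((260,243))/5+[80,110]-.5,"scene":np.array((335,302))/3.5+[290,50]-.5})
B=tri({"top":np.array((275,435))/5+[80,110]-.5,"scene":np.array((245,218))/3.5+[290,50]-.5})
print(A,B,(A[0]+B[0])/2-p-[0,0,.013],A[0]-B[0])
for nm,n,cr,f in(("s8","scene",(340,90,400,150),10),("t8","top",(105,140,150,220),8)):
    cv2.imwrite(f"pics/{nm}z.png",cv2.resize(cv2.imread(f"pics/raw_{nm}.png")[cr[1]:cr[3],cr[0]:cr[2]],None,fx=f,fy=f,interpolation=cv2.INTER_CUBIC))
E
```

```text
(array([0.5901, 0.3017, 0.2925]), [np.float64(0.0037), np.float64(0.0037)]) (array([0.4963, 0.2879, 0.2904]), [np.float64(0.0006), np.float64(0.0006)]) [ 0.00254321 -0.00384915  0.03460603] [0.0938 0.0138 0.0021]
```

View pics/s8z.png

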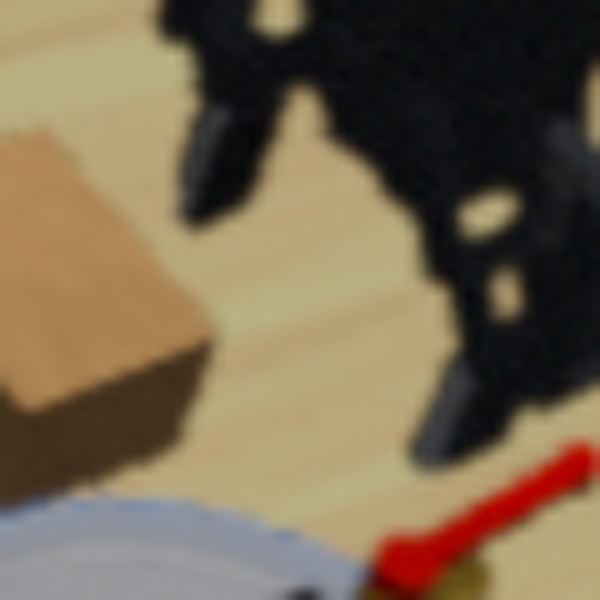

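View pics/t8z.png

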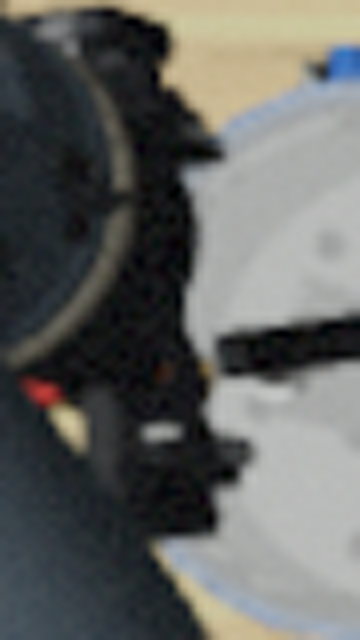

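```bash
sed -i 's/^c=np.array.*/c=np.array([.003,-.002,.036])/' h.py; python3 - <<'E'
from h import *
w=LA-90
go([(LX,LY,.25,w),(LX,LY,.147,w)])
E
```

```text
t 7.47 pos [540.7 298.6 243.8] rpy [-1.7999e+02  1.0000e-02  8.3000e+00] F [-0.8 -0.5 -0.7] gap 85.6
tx 4.3 ty 1.4 tz 29.8 turn 0.0
tx 4.3 ty 1.4 tz 132.8 turn 0.0
```

Request:
apply_moves --series '[{"tx":4,"ty":1,"tz":30,"turn":0,"jaw":1},{"tx":4,"ty":1,"tz":60,"turn":0,"jaw":1},{"tx":4,"ty":1,"tz":85,"turn":0,"jaw":1},{"tx":4,"ty":1,"tz":105,"turn":0,"jaw":1},{"tx":4,"ty":1,"tz":115,"turn":0,"jaw":1},{"tx":4,"ty":1,"tz":122,"turn":0,"jaw":1},{"tx":4,"ty":1,"tz":128,"turn":0,"jaw":1},{"tx":4,"ty":1,"tz":133,"turn":0,"jaw":1},{"tx":4,"ty":1,"tz":133,"turn":0,"jaw":1}]'

```text
t: 8.6
tool_pos: [0.5453, 0.2973, 0.1107]
orientation: [180.0, 0.0, 8.2]
wrist_force: [-0.6, -0.1, -0.5]
finger_gap: 0.0856
```

```bash
python3 - <<'E'
from h import *
go([(LX,LY,.147,LA-90)])
s=ctrl.read_state();p=s["tool_pos"];a=np.radians(s["orientation"][2]);u=np.array([np.cos(a),np.sin(a),0])
pts=[p+c,p+c+.0425*u+[0,0,.013],p+c-.0425*u+[0,0,.013]]
overlay("s9","scene",(310,90,410,190),7,pts)
overlay("t9","top",(100,130,210,230),6,pts)
E
```

```text
t 8.6 pos [545.3 297.3 110.7] rpy [1.80e+02 1.00e-02 8.23e+00] F [-0.6 -0.1 -0.5] gap 85.6
tx -0.1 ty -0.7 tz -0.3 turn -0.0
```

View pics/s9.png

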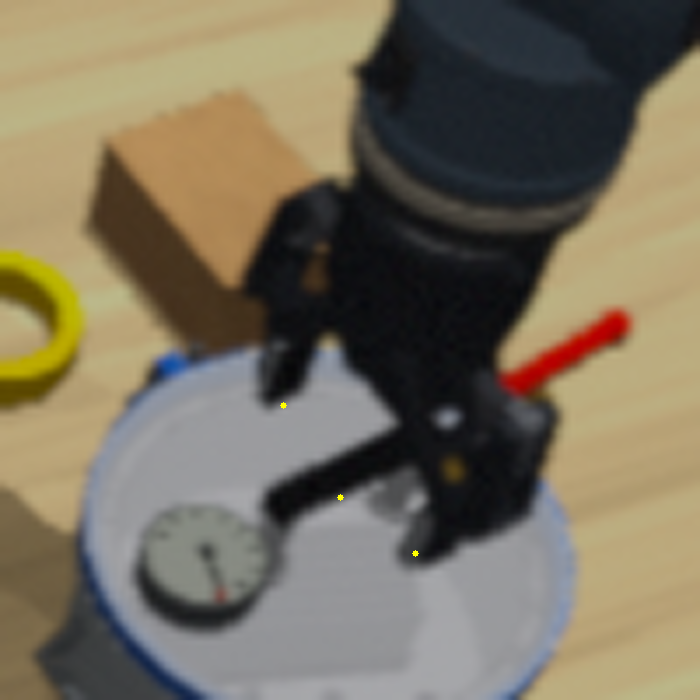

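View pics/t9.png

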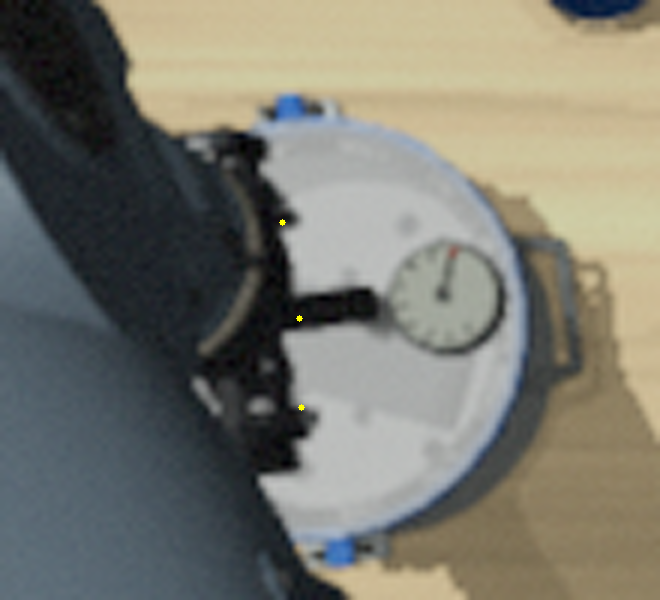

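The needle is on the red mark. The jaws look about 3 mm off centre, so I'll nudge them, close part-way and look.

Request:
apply_moves --series '[{"tx":2.5,"ty":0,"tz":0,"turn":0,"jaw":0.2},{"tx":2.5,"ty":0,"tz":0,"turn":0,"jaw":-0.3},{"tx":2.5,"ty":0,"tz":0,"turn":0,"jaw":-0.3},{"tx":2.5,"ty":0,"tz":0,"turn":0,"jaw":-0.3}]'

```text
t: 9.2
tool_pos: [0.5478, 0.2977, 0.1108]
orientation: [180.0, -0.0, 8.2]
wrist_force: [-0.3, 0.0, 0.1]
finger_gap: 0.0298
```

```bash
python3 - <<'E'
from h import *
go([(LX,LY,.147,LA-90)])
snap("scene","s10",(330,120,390,180),10)
snap("top","t10",(120,150,190,210),10)
E
```

```text
t 9.2 pos [547.8 297.7 110.8] rpy [180.    -0.     8.23] F [-0.3  0.   0.1] gap 29.8
tx -2.7 ty -0.6 tz -0.2 turn -0.0
```

View pics/s10.png

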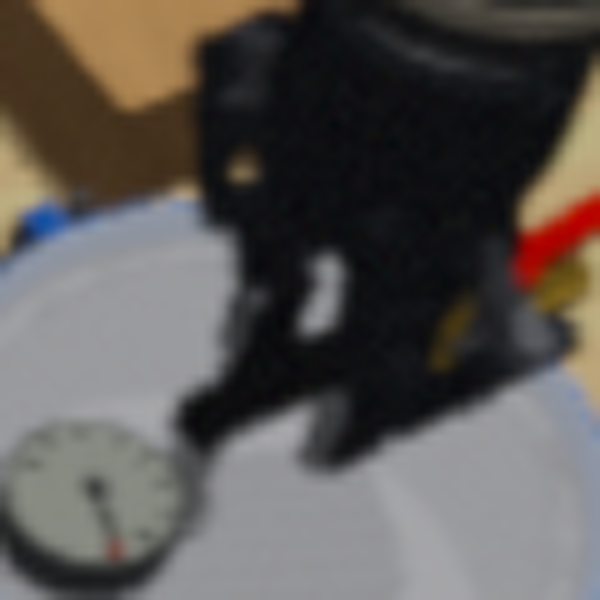

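View pics/t10.png

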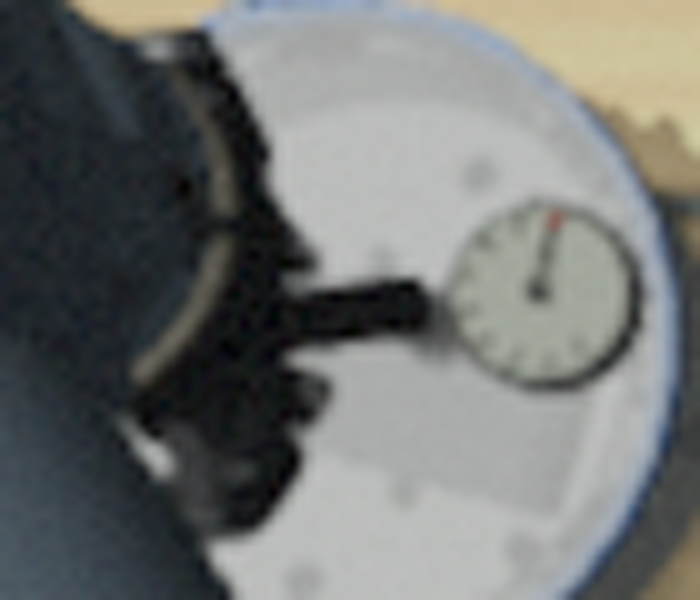

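Request:
apply_moves --series '[{"tx":0,"ty":0,"tz":0,"turn":0,"jaw":-0.5},{"tx":0,"ty":0,"tz":0,"turn":0,"jaw":-0.6},{"tx":0,"ty":0,"tz":0,"turn":0,"jaw":-1},{"tx":0,"ty":0,"tz":0,"turn":0,"jaw":-1},{"tx":0,"ty":0,"tz":0,"turn":0,"jaw":-1}]'

```text
t: 9.93
tool_pos: [0.5477, 0.2977, 0.111]
orientation: [-180.0, 0.0, 8.2]
wrist_force: [-3.5, -1.7, 5.3]
finger_gap: 0.0153
```

Request:
apply_moves --series '[{"tx":0,"ty":0,"tz":-2,"turn":0,"jaw":-1},{"tx":0,"ty":0,"tz":-4,"turn":0,"jaw":-1},{"tx":0,"ty":0,"tz":-7,"turn":0,"jaw":-1},{"tx":0,"ty":0,"tz":-10,"turn":0,"jaw":-1},{"tx":0,"ty":0,"tz":-14,"turn":0,"jaw":-1}]'

```text
t: 10.55
tool_pos: [0.5478, 0.2977, 0.125]
orientation: [180.0, 0.0, 8.2]
wrist_force: [0.4, 0.7, -5.9]
finger_gap: 0.0151
```

```bash
python3 - <<'E'
from h import *
s=ctrl.read_state();print(s["wrist_force"],s["ft_torque"],s["tool_pos"],s["finger_gap"])
snap("scene","s11",(300,110,410,220),6)
E
```

```text
[ 0.40304217  0.65376789 -5.89519481] [-0.02327321 -0.01255108  0.01224283] [0.54779424 0.29765099 0.12497771] 0.015059212666068432
```

View pics/s11.png

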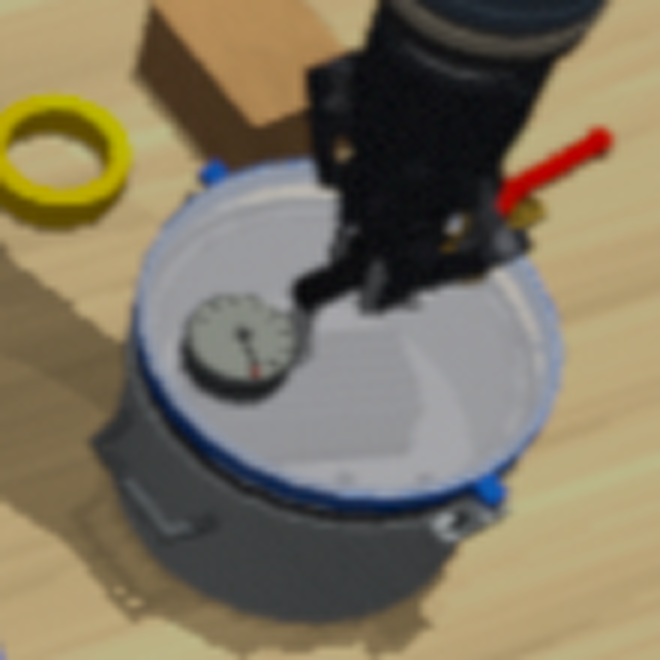

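Request:
apply_moves --series '[{"tx":0,"ty":0,"tz":-10,"turn":0,"jaw":-1},{"tx":0,"ty":0,"tz":-25,"turn":0,"jaw":-1},{"tx":0,"ty":0,"tz":-42,"turn":0,"jaw":-1},{"tx":0,"ty":0,"tz":-58,"turn":0,"jaw":-1},{"tx":0,"ty":0,"tz":-70,"turn":0,"jaw":-1},{"tx":0,"ty":0,"tz":-75,"turn":0,"jaw":-1}]'

```text
t: 11.35
tool_pos: [0.5481, 0.2978, 0.2009]
orientation: [-180.0, -0.1, 8.2]
wrist_force: [0.1, 0.9, -6.2]
finger_gap: 0.0152
```

```bash
python3 - <<'E'
from h import *
rows([(.5397,-.008,.2,LA-90)])
snap("scene","s12",None,1.5)
print(unproj("top",np.array([(305,183),(420,180)])/1.5625,.08))
E
```

```text
t 11.35 pos [548.1 297.8 200.9] rpy [-1.7998e+02 -7.0000e-02  8.2300e+00] F [ 0.1  0.9 -6.2] gap 15.2
tx -52.1 ty 301.5 tz 0.7 turn -0.0
[[ 0.753207    0.18706495  0.08      ]
 [ 0.76027322 -0.0301861   0.08      ]]
```

View pics/s12.png

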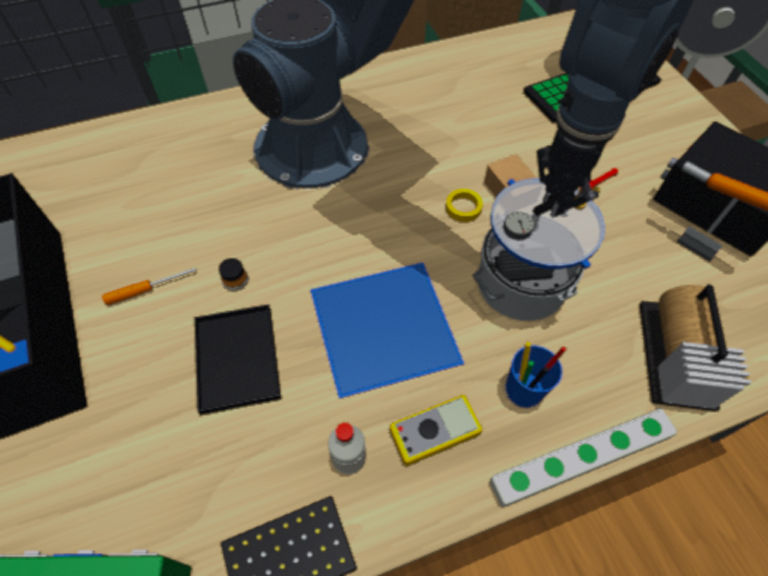

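The lid is up and level, so I'll carry it to the mat.

Request:
apply_moves --series '[{"tx":-2,"ty":12,"tz":0,"turn":0,"jaw":-1},{"tx":-7,"ty":40,"tz":0,"turn":0,"jaw":-1},{"tx":-13,"ty":75,"tz":0,"turn":0,"jaw":-1},{"tx":-20,"ty":115,"tz":0,"turn":0,"jaw":-1},{"tx":-27,"ty":155,"tz":0,"turn":0,"jaw":-1},{"tx":-34,"ty":195,"tz":0,"turn":0,"jaw":-1},{"tx":-40,"ty":235,"tz":0,"turn":0,"jaw":-1},{"tx":-46,"ty":268,"tz":0,"turn":0,"jaw":-1},{"tx":-50,"ty":290,"tz":0,"turn":0,"jaw":-1},{"tx":-52,"ty":301,"tz":0,"turn":0,"jaw":-1}]'

```text
t: 12.65
tool_pos: [0.5388, -0.0092, 0.1994]
orientation: [180.0, 0.0, 8.1]
wrist_force: [-0.2, 0.4, -6.4]
finger_gap: 0.0151
```

Request:
apply_moves --series '[{"tx":0,"ty":0,"tz":15,"turn":0,"jaw":-1},{"tx":0,"ty":0,"tz":40,"turn":0,"jaw":-1},{"tx":0,"ty":0,"tz":70,"turn":0,"jaw":-1},{"tx":0,"ty":0,"tz":100,"turn":0,"jaw":-1},{"tx":0,"ty":0,"tz":125,"turn":0,"jaw":-1},{"tx":0,"ty":0,"tz":140,"turn":0,"jaw":-1},{"tx":0,"ty":0,"tz":145,"turn":0,"jaw":-1},{"tx":0,"ty":0,"tz":145,"turn":0,"jaw":-1}]'

```text
t: 13.65
tool_pos: [0.5396, -0.0075, 0.055]
orientation: [180.0, -0.0, 8.2]
wrist_force: [0.5, 0.5, -6.9]
finger_gap: 0.0151
```

```bash
python3 - <<'E'
from h import *
rows([(.5397,-.008,.005,LA-90)])
snap("scene","s13",(170,130,370,290),3.8)
snap("top","t13",(160,110,330,260),4)
E
```

```text
t 13.65 pos [539.6  -7.5  55. ] rpy [ 1.80e+02 -2.00e-02  8.24e+00] F [ 0.5  0.5 -6.9] gap 15.1
tx 0.0 ty 0.5 tz 50.0 turn -0.0
```

View pics/s13.png

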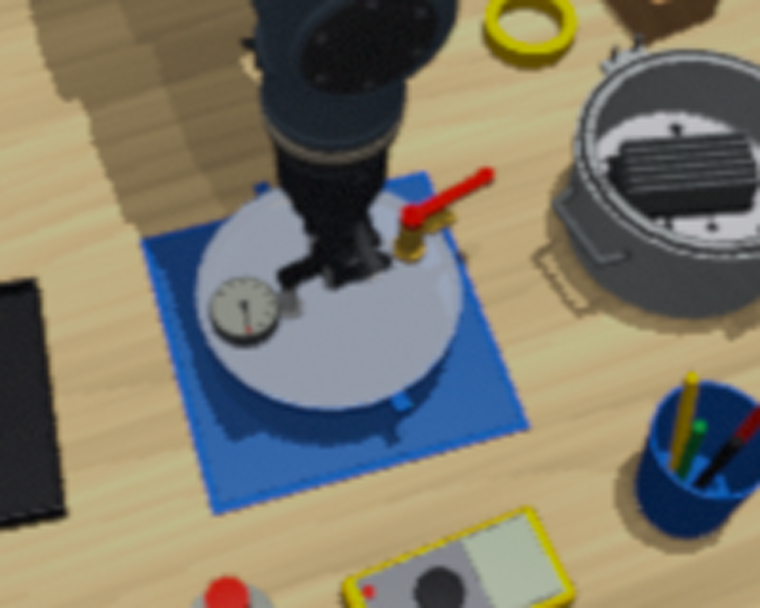

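View pics/t13.png

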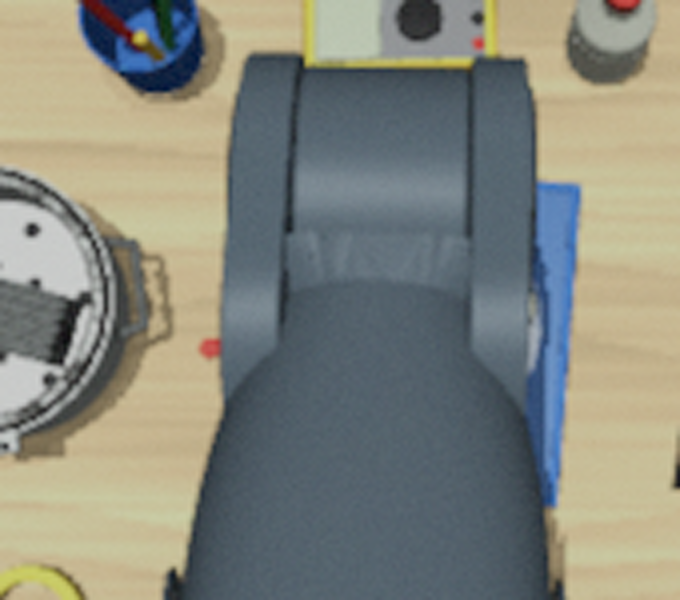

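Request:
apply_moves --series '[{"tx":0,"ty":0.5,"tz":12,"turn":0,"jaw":-1},{"tx":0,"ty":0.5,"tz":24,"turn":0,"jaw":-1},{"tx":0,"ty":0.5,"tz":34,"turn":0,"jaw":-1},{"tx":0,"ty":0.5,"tz":41,"turn":0,"jaw":-1},{"tx":0,"ty":0.5,"tz":45,"turn":0,"jaw":-1},{"tx":0,"ty":0.5,"tz":47,"turn":0,"jaw":-1},{"tx":0,"ty":0.5,"tz":47,"turn":0,"jaw":-1}]'

```text
t: 14.62
tool_pos: [0.5396, -0.0082, 0.0079]
orientation: [180.0, -0.0, 8.2]
wrist_force: [-0.1, 0.2, -7.2]
finger_gap: 0.0147
```

Request:
apply_moves --series '[{"tx":0,"ty":0,"tz":1,"turn":0,"jaw":-1},{"tx":0,"ty":0,"tz":2,"turn":0,"jaw":-1},{"tx":0,"ty":0,"tz":2.7,"turn":0,"jaw":-1},{"tx":0,"ty":0,"tz":2.7,"turn":0,"jaw":-1}]'

```text
t: 15.12
tool_pos: [0.5395, -0.0082, 0.0051]
orientation: [-180.0, 0.0, 8.2]
wrist_force: [0.1, 0.6, -7.5]
finger_gap: 0.0151
```

Request:
apply_moves --series '[{"tx":0,"ty":0,"tz":0.7,"turn":0,"jaw":-1},{"tx":0,"ty":0,"tz":1.2,"turn":0,"jaw":-1},{"tx":0,"ty":0,"tz":1.2,"turn":0,"jaw":-1}]'

```text
t: 15.5
tool_pos: [0.5396, -0.0082, 0.0049]
orientation: [180.0, -0.0, 8.2]
wrist_force: [-7.8, 0.0, 14.1]
finger_gap: 0.015
```

The lid is on the mat. Releasing.

Request:
apply_moves --series '[{"tx":0,"ty":0,"tz":0.5,"turn":0,"jaw":-0.6},{"tx":0,"ty":0,"tz":0.5,"turn":0,"jaw":-0.4},{"tx":0,"ty":0,"tz":0.5,"turn":0,"jaw":0},{"tx":0,"ty":0,"tz":0.5,"turn":0,"jaw":0.4},{"tx":0,"ty":0,"tz":0.5,"turn":0,"jaw":0.6},{"tx":0,"ty":0,"tz":0.5,"turn":0,"jaw":0.6}]'

```text
t: 16.25
tool_pos: [0.5395, -0.0082, 0.0034]
orientation: [-180.0, 0.0, 8.2]
wrist_force: [0.3, -0.6, -0.2]
finger_gap: 0.0682
```

Request:
apply_moves --series '[{"tx":0,"ty":0,"tz":-10,"turn":0,"jaw":0.6},{"tx":0,"ty":0,"tz":-40,"turn":0,"jaw":0.6},{"tx":0,"ty":0,"tz":-85,"turn":0,"jaw":0.6},{"tx":0,"ty":0,"tz":-135,"turn":0,"jaw":0.6},{"tx":0,"ty":0,"tz":-180,"turn":0,"jaw":0.6},{"tx":0,"ty":0,"tz":-215,"turn":0,"jaw":0.6},{"tx":0,"ty":0,"tz":-215,"turn":0,"jaw":0.6}]'

```text
t: 17.12
tool_pos: [0.5408, -0.0082, 0.2217]
orientation: [180.0, -0.3, 8.2]
wrist_force: [0.5, 0.0, -0.4]
finger_gap: 0.0678
```

```bash
python3 - <<'E'
from h import *
s=ctrl.read_state();print(s["tool_pos"],s["wrist_force"])
im=snap("scene","s14",(170,90,430,290),3)
im=snap("top","t14",(100,110,330,260),3.4)
for nm,cr,f in(("s14",(310,110,400,210),7),("t14",(105,135,205,230),7)):
    a=cv2.imread(f"pics/raw_{nm}.png")[cr[1]:cr[3],cr[0]:cr[2]]
    cv2.imwrite(f"pics/{nm}z.png",cv2.resize(a,None,fx=f,fy=f,interpolation=cv2.INTER_CUBIC))
E
```

```text
[ 0.54084693 -0.00819326  0.22169557] [ 0.50035515  0.0380159  -0.39397542]
```

View pics/s14.png

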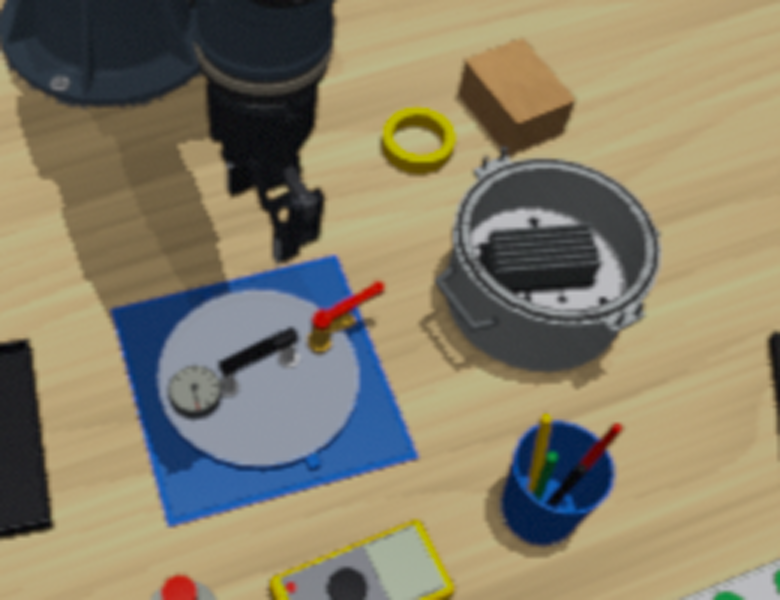

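View pics/s14z.png

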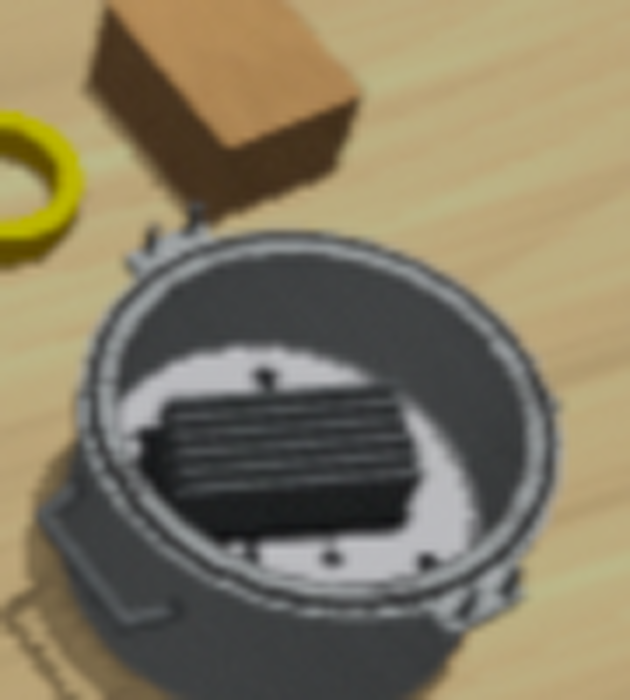

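View pics/t14z.png

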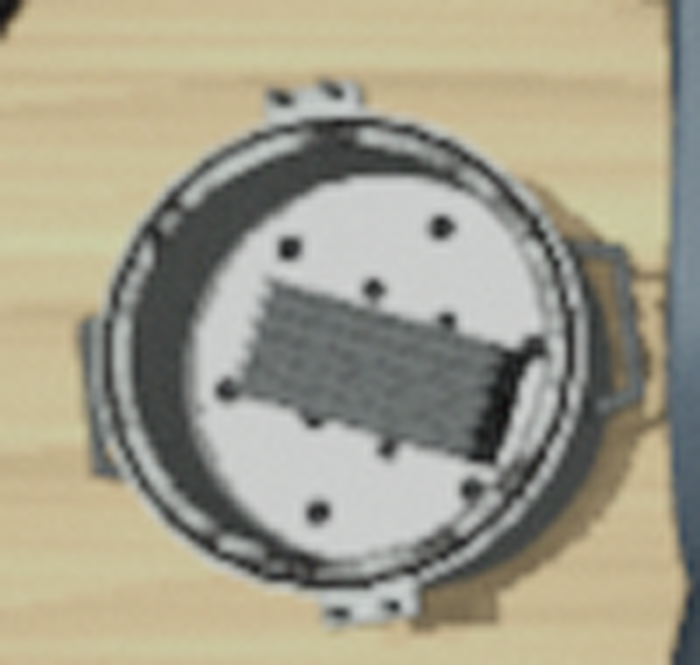

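```bash
python3 - <<'E'
from h import *
from scipy.optimize import least_squares
T=np.array([(270,285),(240,388),(512,352),(478,455)]);S=np.array([(420,480),(395,385),(180,495),(163,402)])
T=(T+.5)/7+[105,135]-.5;S=(S+.5)/7+[310,110]-.5
for t,s in zip(T,S): print(tri({"top":t,"scene":s}))
def f(v,L=.11,W=.05):
    x,y,a=v;R=np.array([[np.cos(a),-np.sin(a)],[np.sin(a),np.cos(a)]])
    X=np.array([(L/2,-W/2),(L/2,W/2),(-L/2,-W/2),(-L/2,W/2)])@R.T+[x,y];X=np.c_[X,np.full(4,.09)]
    return np.r_[(proj("top",X)-T).ravel(),(proj("scene",X)-S).ravel()]
r=least_squares(f,[.54,.29,np.radians(75)]);print(r.x,np.degrees(r.x[2]));print(f(r.x).reshape(2,4,2).round(1))
X=np.array([(.055,-.025),(.055,.025),(-.055,.025),(-.055,-.025)])
a=r.x[2];R=np.array([[np.cos(a),-np.sin(a)],[np.sin(a),np.cos(a)]]);X=X@R.T+r.x[:2]
pts=[(*q,.09) for q in X]+[(*q,.045) for q in X]+[(*r.x[:2],.09)]
overlay("t15","top",(105,135,205,230),7,pts,raw="t14");overlay("s15","scene",(310,110,400,210),6,pts,raw="s14")
# pot centre from rim
E
```

```text
(array([0.5784, 0.3347, 0.0805]), [np.float64(0.0005), np.float64(0.0005)])
(array([0.5347, 0.3441, 0.0879]), [np.float64(0.0017), np.float64(0.0017)])
(array([0.5514, 0.233 , 0.0841]), [np.float64(0.0019), np.float64(0.0019)])
(array([0.5083, 0.2452, 0.0889]), [np.float64(0.0027), np.float64(0.0027)])
[0.54379281 0.28757685 1.30514332] 74.77920405388022
[[[-0.9 -1.9]
  [-1.8 -0.1]
  [ 0.7 -1.2]
  [ 0.4  0.7]]

 [[ 1.2 -0.7]
  [ 0.4 -0.8]
  [-1.5  0. ]
  [-2.6 -0.5]]]
```

View pics/t15.png

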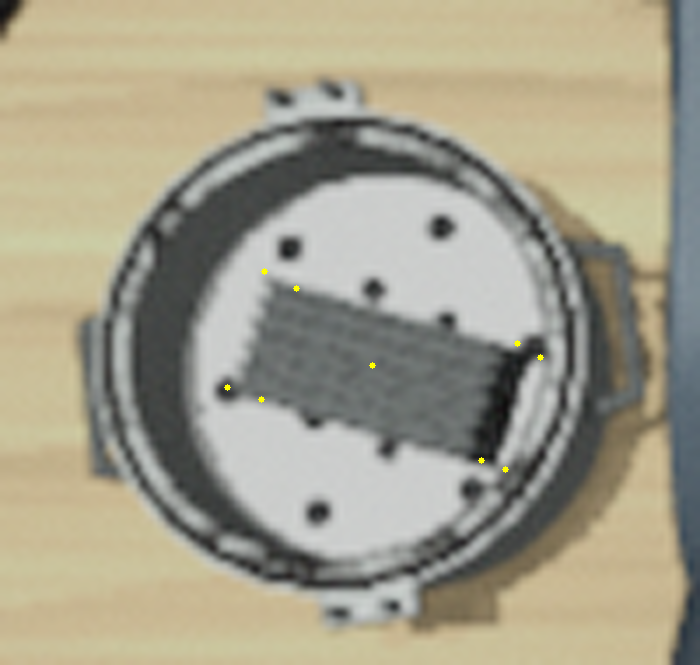

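View pics/s15.png

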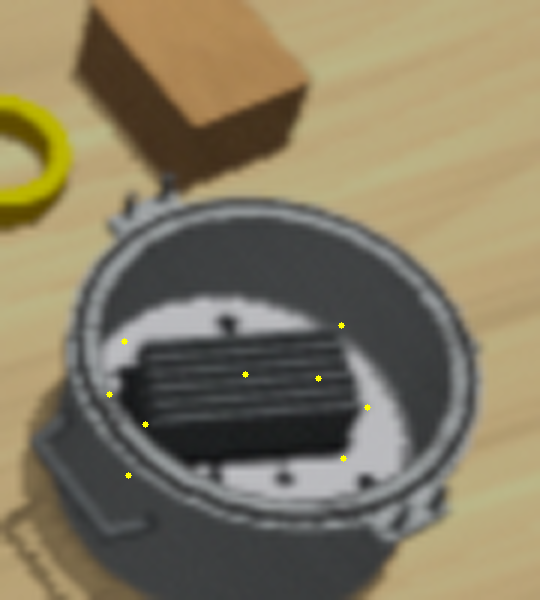

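```bash
sed -i 's/^c=np.array.*/c=np.array([.001,-.001,.036])/' h.py; python3 - <<'E'
from h import *
go([(.543,.287,.25,-15.2),(.543,.287,.053,-15.2)])
E
```

```text
t 17.23 pos [539.5  -8.2 218.6] rpy [ 1.7999e+02 -3.0000e-02  8.2300e+00] F [ 0.1 -0.5  0.1] gap 68.3
tx 44.8 ty -292.8 tz 4.6 turn 23.4
tx 44.7 ty -292.8 tz 201.6 turn 23.4
```

Request:
apply_moves --series '[{"tx":5,"ty":-35,"tz":0,"turn":3,"jaw":1},{"tx":11,"ty":-75,"tz":0,"turn":7,"jaw":1},{"tx":18,"ty":-120,"tz":0,"turn":11,"jaw":1},{"tx":26,"ty":-170,"tz":0,"turn":15,"jaw":1},{"tx":34,"ty":-220,"tz":2,"turn":19,"jaw":1},{"tx":41,"ty":-265,"tz":4,"turn":22,"jaw":1},{"tx":45,"ty":-288,"tz":5,"turn":23.4,"jaw":1},{"tx":45,"ty":-293,"tz":5,"turn":23.4,"jaw":1},{"tx":45,"ty":-293,"tz":5,"turn":23.4,"jaw":1},{"tx":45,"ty":-293,"tz":30,"turn":23.4,"jaw":1}]'

```text
t: 18.48
tool_pos: [0.5431, 0.2876, 0.1895]
orientation: [-179.9, -0.1, -15.2]
wrist_force: [0.8, -0.1, -0.5]
finger_gap: 0.085
```

Request:
apply_moves --series '[{"tx":0,"ty":0,"tz":30,"turn":0,"jaw":1},{"tx":0,"ty":0,"tz":60,"turn":0,"jaw":1},{"tx":0,"ty":0,"tz":80,"turn":0,"jaw":1},{"tx":0,"ty":0,"tz":80,"turn":0,"jaw":1},{"tx":0,"ty":0,"tz":80,"turn":0,"jaw":1}]'

```text
t: 19.1
tool_pos: [0.5426, 0.2878, 0.1095]
orientation: [-180.0, -0.0, -15.2]
wrist_force: [-0.4, -0.2, 0.4]
finger_gap: 0.0854
```

```bash
python3 - <<'E'
from h import *
go([(.543,.287,.053,-15.2)])
s=ctrl.read_state();p=s["tool_pos"];a=np.radians(s["orientation"][2]);u=np.array([np.cos(a),np.sin(a),0])
pts=[p+c,p+c+.0425*u+[0,0,.013],p+c-.0425*u+[0,0,.013]]
overlay("s16","scene",(300,80,410,210),5,pts)
overlay("t16","top",(90,130,210,230),6,pts)
E
```

```text
t 19.1 pos [542.6 287.8 109.5] rpy [-1.7996e+02 -5.0000e-02 -1.5210e+01] F [-0.4 -0.2  0.4] gap 85.4
tx -0.7 ty 0.0 tz 92.5 turn -0.0
```

View pics/s16.png

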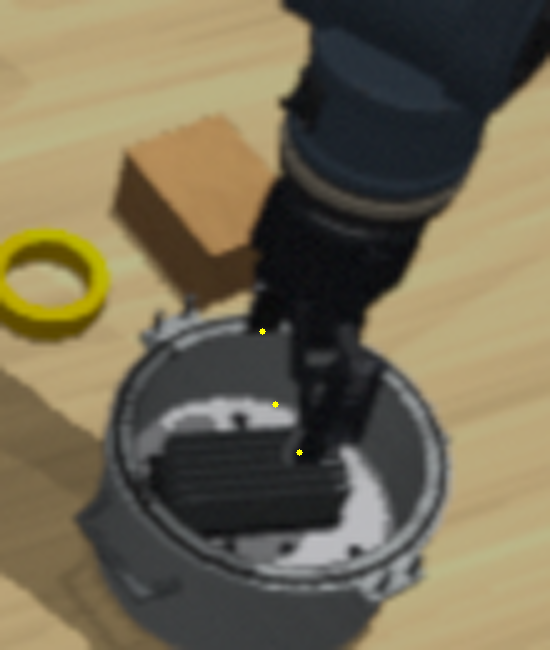

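View pics/t16.png

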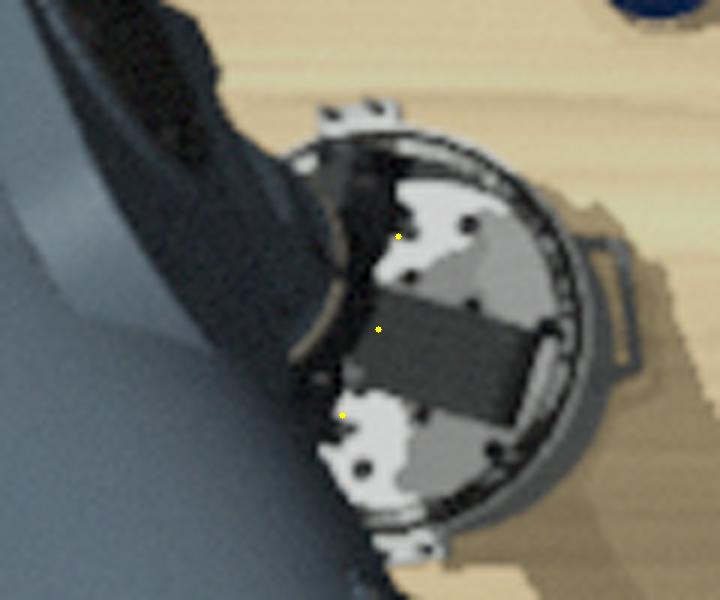

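Request:
apply_moves --series '[{"tx":-1,"ty":0,"tz":20,"turn":0,"jaw":1},{"tx":-1,"ty":0,"tz":40,"turn":0,"jaw":1},{"tx":-1,"ty":0,"tz":55,"turn":0,"jaw":1},{"tx":-1,"ty":0,"tz":66,"turn":0,"jaw":1},{"tx":-1,"ty":0,"tz":74,"turn":0,"jaw":1},{"tx":-1,"ty":0,"tz":80,"turn":0,"jaw":1},{"tx":-1,"ty":0,"tz":86,"turn":0,"jaw":1},{"tx":-1,"ty":0,"tz":92,"turn":0,"jaw":1},{"tx":-1,"ty":0,"tz":92,"turn":0,"jaw":1}]'

```text
t: 20.32
tool_pos: [0.5409, 0.2884, 0.016]
orientation: [180.0, 0.0, -15.2]
wrist_force: [0.9, -1.1, 0.5]
finger_gap: 0.086
```

```bash
python3 - <<'E'
from h import *
go([(.543,.287,.053,-15.2)])
snap("scene","s17",(300,80,410,210),5)
snap("top","t17",(90,130,210,230),6)
E
```

```text
t 20.32 pos [540.9 288.4  16. ] rpy [ 1.7997e+02  3.0000e-02 -1.5170e+01] F [ 0.9 -1.1  0.5] gap 86.0
tx 1.2 ty 0.1 tz -1.0 turn 0.0
```

View pics/s17.png

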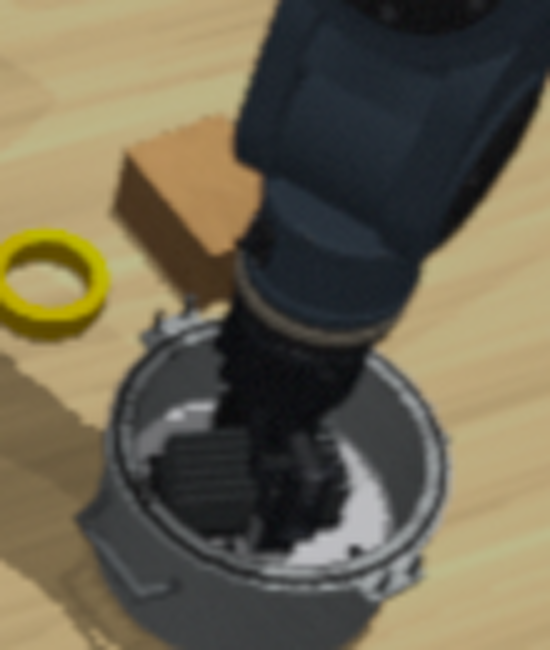

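View pics/t17.png

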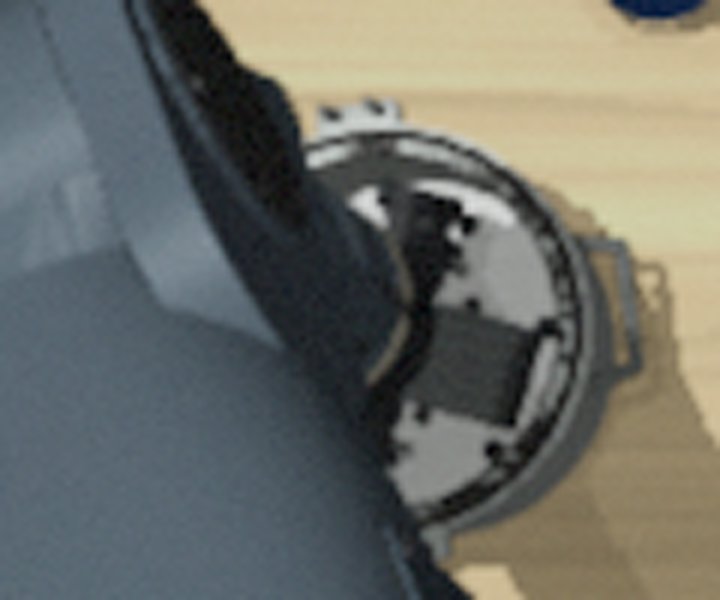

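Request:
apply_moves --series '[{"tx":1,"ty":0,"tz":-1,"turn":0,"jaw":0.5},{"tx":1,"ty":0,"tz":-1,"turn":0,"jaw":0.3},{"tx":1,"ty":0,"tz":-1,"turn":0,"jaw":0.1},{"tx":1,"ty":0,"tz":-1,"turn":0,"jaw":-1},{"tx":1,"ty":0,"tz":-1,"turn":0,"jaw":-1},{"tx":1,"ty":0,"tz":-1,"turn":0,"jaw":-1}]'

```text
t: 21.18
tool_pos: [0.5424, 0.2883, 0.0178]
orientation: [-180.0, -0.0, -15.2]
wrist_force: [-0.7, -0.6, 5.3]
finger_gap: 0.0489
```

Request:
apply_moves --series '[{"tx":0,"ty":0,"tz":-2,"turn":0,"jaw":-1},{"tx":0,"ty":0,"tz":-6,"turn":0,"jaw":-1},{"tx":0,"ty":0,"tz":-12,"turn":0,"jaw":-1},{"tx":0,"ty":0,"tz":-20,"turn":0,"jaw":-1},{"tx":0,"ty":0,"tz":-20,"turn":0,"jaw":-1}]'

```text
t: 21.8
tool_pos: [0.5427, 0.2885, 0.0383]
orientation: [-179.9, -0.1, -15.2]
wrist_force: [0.6, -0.4, -2.9]
finger_gap: 0.0493
```

```bash
python3 - <<'E'
from h import *
rows([])
snap("scene","s18",(300,80,410,210),5)
E
```

```text
t 21.8 pos [542.7 288.5  38.3] rpy [-1.7994e+02 -6.0000e-02 -1.5170e+01] F [ 0.6 -0.4 -2.9] gap 49.3
```

View pics/s18.png

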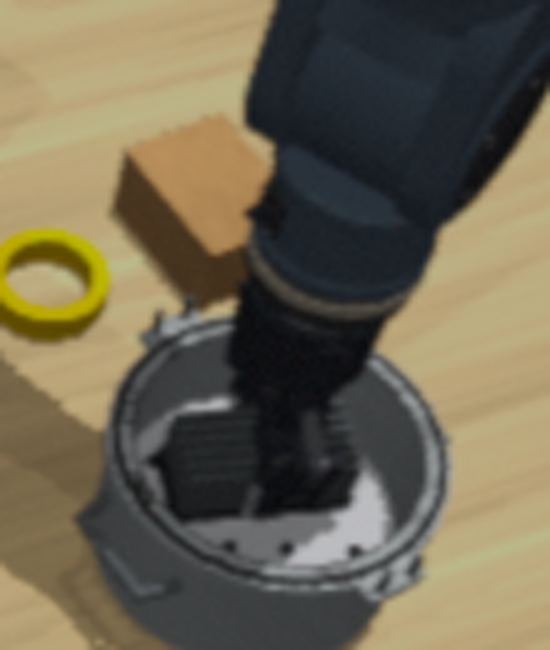

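Request:
apply_moves --series '[{"tx":0,"ty":0,"tz":-10,"turn":0,"jaw":-1},{"tx":0,"ty":0,"tz":-30,"turn":0,"jaw":-1},{"tx":0,"ty":0,"tz":-55,"turn":0,"jaw":-1},{"tx":0,"ty":0,"tz":-85,"turn":0,"jaw":-1},{"tx":0,"ty":0,"tz":-115,"turn":0,"jaw":-1},{"tx":0,"ty":0,"tz":-140,"turn":0,"jaw":-1},{"tx":0,"ty":0,"tz":-150,"turn":0,"jaw":-1},{"tx":0,"ty":0,"tz":-150,"turn":0,"jaw":-1}]'

```text
t: 22.85
tool_pos: [0.5423, 0.2883, 0.1876]
orientation: [-180.0, -0.0, -15.2]
wrist_force: [-0.2, -0.8, -2.2]
finger_gap: 0.049
```

```bash
python3 - <<'E'
from h import *
rows([(.5425,.14,.19,-15.2),(.52,-.14,.19,-12),(.508,-.298,.19,-8.6)])
E
```

```text
t 22.85 pos [542.3 288.3 187.6] rpy [-1.7998e+02 -3.0000e-02 -1.5170e+01] F [-0.2 -0.8 -2.2] gap 49.0
tx 39.0 ty 143.1 tz -2.5 turn 0.0
tx 90.6 ty 419.2 tz -2.5 turn -3.2
tx 120.3 ty 574.9 tz -2.6 turn -6.6
```

Request:
apply_moves --series '[{"tx":4,"ty":15,"tz":-2,"turn":0,"jaw":-1},{"tx":11,"ty":42,"tz":-2,"turn":0,"jaw":-1},{"tx":20,"ty":75,"tz":-2,"turn":0,"jaw":-1},{"tx":29,"ty":110,"tz":-2,"turn":0,"jaw":-1},{"tx":38,"ty":146,"tz":-2,"turn":-1,"jaw":-1},{"tx":46,"ty":182,"tz":-2,"turn":-1,"jaw":-1},{"tx":53,"ty":218,"tz":-2,"turn":-2,"jaw":-1},{"tx":60,"ty":254,"tz":-2,"turn":-2,"jaw":-1},{"tx":66,"ty":285,"tz":-2,"turn":-3,"jaw":-1},{"tx":70,"ty":305,"tz":-2,"turn":-3,"jaw":-1}]'

```text
t: 24.1
tool_pos: [0.5287, -0.0265, 0.1886]
orientation: [180.0, 0.1, -12.2]
wrist_force: [0.4, 0.1, -2.8]
finger_gap: 0.0493
```

```bash
python3 - <<'E'
from h import *
rows([(.508,-.298,.19,-8.6)])
E
```

```text
t 24.1 pos [528.7 -26.5 188.6] rpy [ 1.7997e+02  7.0000e-02 -1.2240e+01] F [ 0.4  0.1 -2.8] gap 49.3
tx 37.3 ty 269.7 tz -1.3 turn -3.6
```

Request:
apply_moves --series '[{"tx":3,"ty":20,"tz":-1,"turn":0,"jaw":-1},{"tx":7,"ty":50,"tz":-1,"turn":-1,"jaw":-1},{"tx":12,"ty":85,"tz":-1,"turn":-1,"jaw":-1},{"tx":17,"ty":121,"tz":-1,"turn":-2,"jaw":-1},{"tx":22,"ty":157,"tz":-1,"turn":-2,"jaw":-1},{"tx":27,"ty":193,"tz":-1,"turn":-3,"jaw":-1},{"tx":32,"ty":227,"tz":-1,"turn":-3,"jaw":-1},{"tx":35,"ty":252,"tz":-1,"turn":-3.6,"jaw":-1},{"tx":37,"ty":266,"tz":-1,"turn":-3.6,"jaw":-1},{"tx":37,"ty":270,"tz":-1,"turn":-3.6,"jaw":-1}]'

```text
t: 25.35
tool_pos: [0.5085, -0.2966, 0.1899]
orientation: [-180.0, 0.0, -8.6]
wrist_force: [0.8, 0.8, -3.2]
finger_gap: 0.0496
```

Request:
apply_moves --series '[{"tx":0,"ty":0,"tz":15,"turn":0,"jaw":-1},{"tx":0,"ty":0,"tz":40,"turn":0,"jaw":-1},{"tx":0,"ty":0,"tz":70,"turn":0,"jaw":-1},{"tx":0,"ty":0,"tz":100,"turn":0,"jaw":-1},{"tx":0,"ty":0,"tz":125,"turn":0,"jaw":-1},{"tx":0,"ty":0,"tz":140,"turn":0,"jaw":-1},{"tx":0,"ty":0,"tz":145,"turn":0,"jaw":-1},{"tx":0,"ty":0,"tz":145,"turn":0,"jaw":-1}]'

```text
t: 26.35
tool_pos: [0.5093, -0.2961, 0.0457]
orientation: [180.0, -0.0, -8.6]
wrist_force: [0.5, 0.1, -1.7]
finger_gap: 0.0493
```

```bash
python3 - <<'E'
from h import *
rows([(.508,-.298,-.022,-8.6)])
snap("scene","s19",(100,90,330,290),3.4)
snap("top","t19",(190,110,420,280),3.4)
E
```

```text
t 26.35 pos [ 509.3 -296.1   45.7] rpy [ 1.7999e+02 -2.0000e-02 -8.5600e+00] F [ 0.5  0.1 -1.7] gap 49.3
tx -1.0 ty 2.1 tz 67.7 turn 0.0
```

View pics/s19.png

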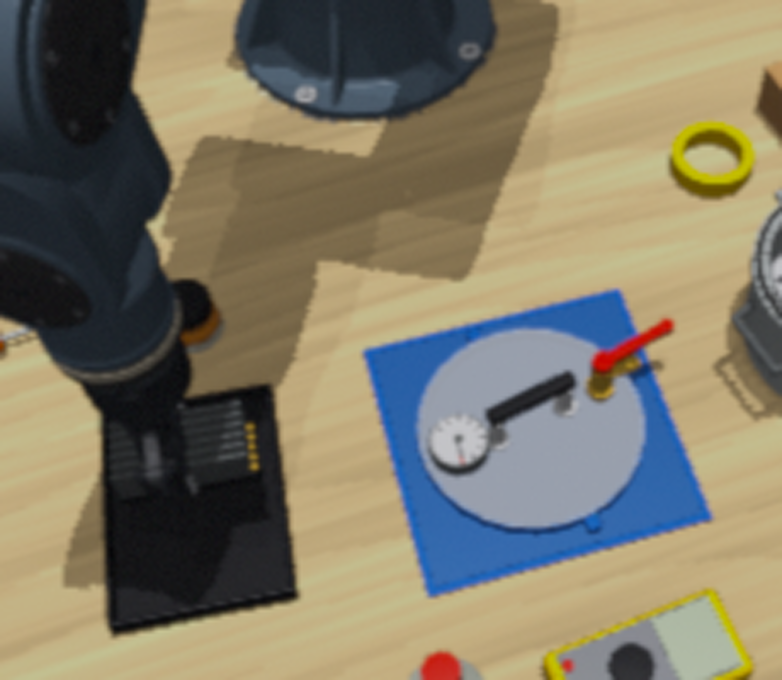

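View pics/t19.png

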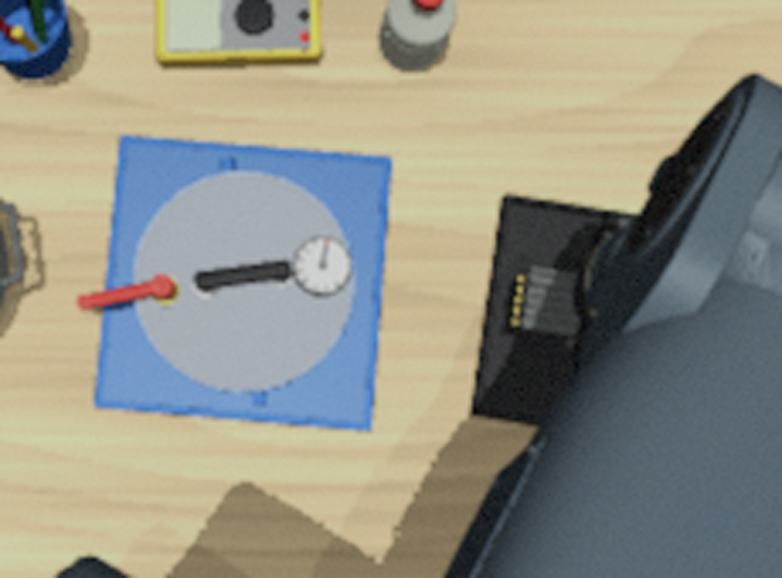

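Request:
apply_moves --series '[{"tx":-1,"ty":2,"tz":15,"turn":0,"jaw":-1},{"tx":-1,"ty":2,"tz":30,"turn":0,"jaw":-1},{"tx":-1,"ty":2,"tz":43,"turn":0,"jaw":-1},{"tx":-1,"ty":2,"tz":54,"turn":0,"jaw":-1},{"tx":-1,"ty":2,"tz":60,"turn":0,"jaw":-1},{"tx":-1,"ty":2,"tz":63,"turn":0,"jaw":-1},{"tx":-1,"ty":2,"tz":64,"turn":0,"jaw":-1},{"tx":-1,"ty":2,"tz":64,"turn":0,"jaw":-1}]'

```text
t: 27.45
tool_pos: [0.508, -0.2981, -0.0183]
orientation: [180.0, -0.0, -8.6]
wrist_force: [0.9, 0.3, -2.5]
finger_gap: 0.0491
```

Request:
apply_moves --series '[{"tx":0,"ty":0,"tz":1,"turn":0,"jaw":-1},{"tx":0,"ty":0,"tz":2,"turn":0,"jaw":-1},{"tx":0,"ty":0,"tz":2,"turn":0,"jaw":-1}]'

```text
t: 27.82
tool_pos: [0.5077, -0.298, -0.0206]
orientation: [-180.0, 0.0, -8.6]
wrist_force: [0.8, 0.3, -2.4]
finger_gap: 0.0496
```

Request:
apply_moves --series '[{"tx":0,"ty":0,"tz":0.7,"turn":0,"jaw":-1},{"tx":0,"ty":0,"tz":1.4,"turn":0,"jaw":-1},{"tx":0,"ty":0,"tz":1.4,"turn":0,"jaw":-1}]'

```text
t: 28.2
tool_pos: [0.5078, -0.298, -0.022]
orientation: [-180.0, 0.0, -8.6]
wrist_force: [0.7, -0.1, -3.0]
finger_gap: 0.0494
```

Request:
apply_moves --series '[{"tx":0,"ty":0,"tz":0.6,"turn":0,"jaw":-1},{"tx":0,"ty":0,"tz":1.2,"turn":0,"jaw":-1},{"tx":0,"ty":0,"tz":1.2,"turn":0,"jaw":-1}]'

```text
t: 28.58
tool_pos: [0.5078, -0.298, -0.0222]
orientation: [180.0, -0.0, -8.6]
wrist_force: [-6.9, 3.6, 14.3]
finger_gap: 0.0493
```

Request:
apply_moves --series '[{"tx":0,"ty":0,"tz":-0.5,"turn":0,"jaw":0.3},{"tx":0,"ty":0,"tz":-0.5,"turn":0,"jaw":0.5},{"tx":0,"ty":0,"tz":-0.5,"turn":0,"jaw":0.8},{"tx":0,"ty":0,"tz":-0.5,"turn":0,"jaw":1},{"tx":0,"ty":0,"tz":-0.5,"turn":0,"jaw":1},{"tx":0,"ty":0,"tz":-0.5,"turn":0,"jaw":1}]'

```text
t: 29.32
tool_pos: [0.5078, -0.298, -0.0227]
orientation: [-180.0, 0.0, -8.6]
wrist_force: [-0.4, -0.9, 0.4]
finger_gap: 0.0854
```

Request:
apply_moves --series '[{"tx":0,"ty":0,"tz":-10,"turn":0,"jaw":1},{"tx":0,"ty":0,"tz":-40,"turn":0,"jaw":1},{"tx":0,"ty":0,"tz":-85,"turn":0,"jaw":1},{"tx":0,"ty":0,"tz":-135,"turn":0,"jaw":1},{"tx":0,"ty":0,"tz":-180,"turn":0,"jaw":1},{"tx":0,"ty":-40,"tz":-220,"turn":0,"jaw":1},{"tx":0,"ty":-90,"tz":-240,"turn":0,"jaw":1},{"tx":0,"ty":-130,"tz":-240,"turn":0,"jaw":1},{"tx":0,"ty":-150,"tz":-240,"turn":0,"jaw":1},{"tx":0,"ty":-150,"tz":-240,"turn":0,"jaw":1}]'

```text
t: 30.58
tool_pos: [0.5302, -0.149, 0.2176]
orientation: [180.0, -0.0, -8.5]
wrist_force: [0.2, -0.5, -0.5]
finger_gap: 0.0854
```

```bash
python3 - <<'E'
from h import *
rows([])
snap("scene","s20",(100,90,330,290),3.4)
snap("top","t20",None,1.5)
E
```

```text
t 30.57 pos [ 530.2 -149.   217.6] rpy [179.99  -0.    -8.48] F [ 0.2 -0.5 -0.5] gap 85.4
```

View pics/s20.png

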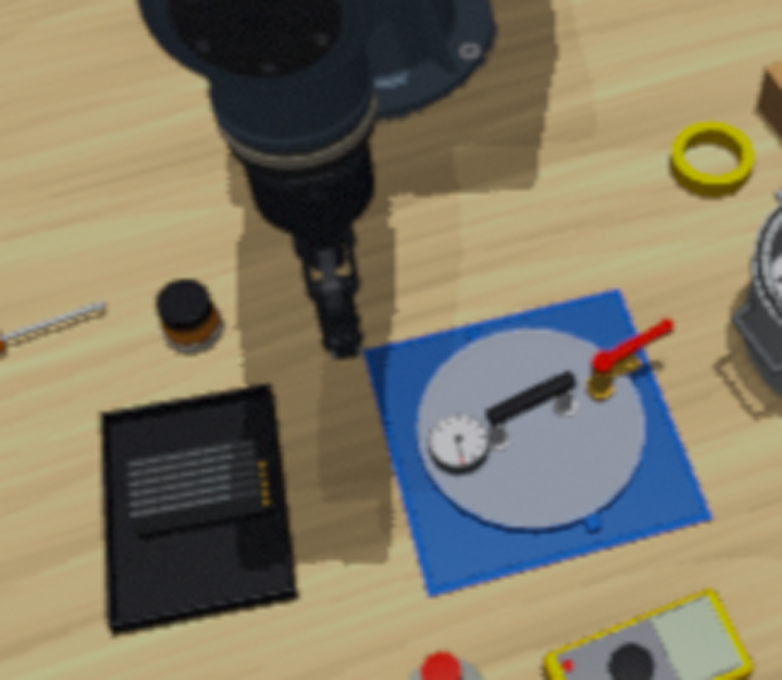

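View pics/t20.png

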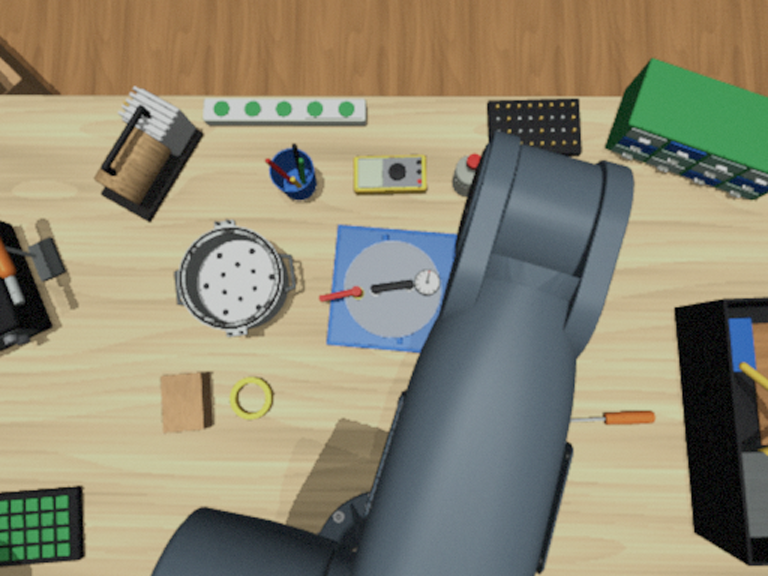

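```bash
python3 - <<'E'
from h import *
print("lid",unproj("top",np.array((243,282))/3.4+[190,110],.016))
print("module",unproj("scene",np.array((197,480))/3.4+[100,90],.05))
E
```

```text
lid [[ 0.53685187 -0.0104306   0.016     ]]
module [[ 0.51352018 -0.29093553  0.05      ]]
```

Both are well centred: the lid is about 3 mm from the mat's centre, and the module about 8 mm from the tray's. The robot is clear and still, so I'm handing in.

```bash
python3 -c "
from rig import workorder; print(workorder.sign_off())"
```

```text
the job is handed in; nothing more can be done
None
```

I finished the job and handed it in at about 31 s of the 72 s allowed; the sign-off gave no verdict.

**What I did:**
- **Tap and gauge:** I pushed the tap open to about 1.5 rad and waited until the needle was on the red mark.
- **Lid:** I lifted it straight up and level, then set it on the blue mat.
- **Module:** I took it out of the pot and laid it base down in the black tray.

**Last checks (from the pictures):**
- **Lid:** it lies flat and released, about 3 mm from the mat's centre, with the lever still in line with the hose barb.
- **Module:** it lies flat and released, about 8 mm from the tray's centre.
- **Bystanders:** those I could see in the final pictures looked unmoved; I did not measure them. The arm hid the tray and flux jar in the last top view, so I checked those in the scene view only.
- **Robot:** it is clear of everything, and the wrist force reads about 0.

**Disagreements:**
- **TCP height:** the reported TCP height was about 36 mm lower than the fingertips in both cameras. The pictures proved right: the reported height went below the lid's top with no contact. I corrected every height by that amount.
- **Set-down force:** both set-downs ended with a light press, about 21 N for the lid and 17 N for the module. I then released them.

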